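Hang the check weight on the pull gauge

ROBOT

A 7-joint arm with a two-finger parallel gripper is mounted at the origin on the work surface. World frame = base frame: x ahead of the robot, y to its left, z up, the work surface at z = 0. Lengths are in m, angles in rad, forces in N, time in s.
With the tool pointing down it reaches from about 0.4 to 0.875 m from the base axis. Payload 4.4 kg.
Tool frame: the origin (TCP) lies between the finger pads; the fingertips stand 8 mm ahead of it and the grasp point (between the pads) lies 11 mm behind it; x points along the fingers, y is the direction in which the jaws open and shut, and the axes are right-handed (so a half turn about x gives the same grasp; the last joint's range is limited). The gripper opens to 85 mm and grips with 20 to 120 N. Pads are 22 mm wide; open, the fingers measure 114 mm over their backs; the gripper's body (76 mm by 85 mm) begins 54 mm behind the grasp point. The pads swing forward as they close: fully open they stand 13 mm farther back than shut.
Start: joints at [1.097, 0.628, 0.038, 1.517, -0.027, 0.996, -0.02], TCP at [0.258, -0.597, 0.239] pointing down, gripper open.
Joint ranges: [-3.06, 3.06], [-0.37, 2.12], [-1.25, 1.32], [0.18, 2.47], [-1.1, 4.24], [0.23, 1.98], [-2.94, 2.94]. Speed limits (rad/s): [2.57, 2.57, 3.14, 3.14, 3.14, 3.14, 3.14].

INTERFACE

Orientations are given as a unit quaternion [x, y, z, w].
In Python, from plant import bot, grab_frame gives the robot as it stands.
- The arm moves only by the tool send_rows, never from a script. Its argument "series" is a list of rows, each a list of 7 numbers: the finger opening in m, from 0 to 0.0854, then the shift along the tool's x, y, z in m, then the turn, a rotation vector about the tool's x, y, z in degrees. In form: [[hand, tx, ty, tz, rx, ry, rz], ...]. A call has 1 to 10 rows; each row is the pose to reach, as a shift and turn from the pose measured when the call began, along the tool's axes at that moment; what a row does not reach only later rows make up. A row lasts 1/8 s, in which the tool goes at most 62.5 mm and 10.7 degrees, less where a joint would pass 70% of its speed; a pose out of reach is approached as far as the arm can. A call with a gripper value outside its range is refused whole. The fingers move at their own pace and stop on an object; "force" is the grip in N (left out, the last holds). Time passes only in rows, so rows that repeat a pose let the fingers close. It gives the time, the measured TCP pose, the force and the opening at its end, in the units of the state.
- bot.observe(): the state, without advancing time (a new reading comes with each control period).
- grab_frame(name): name is "side" or "top"; returns a dict with "frame" (480x640x3 uint8, red, green, blue), "vertical_fov" (degrees; the focal length in pixels is half the picture's height over the tangent of half this angle, whatever the lens; pixels are square), "cx", "cy" (the principal point, pixels), "extrinsics" (4x4, takes a point from camera to world coordinates). Camera axes: x right, y down, z forward; pixel columns grow to the right and rows downward; lengths in m; the calibration is good to about 2 mm. A picture is of the moment at which its call begins. There is no depth.
- bot.job_done(): hands the job in, once; it reports no verdict.
The state is a dict: "t": time; "joint_pos": joint angles; "qd": joint speeds; "joint_efforts": joint torques, N m; "eef_pos": TCP position; "eef_rot": TCP orientation; "contact_force": force on the tool from outside, world axes, zero at the start; "torque": the same for the moment, N m; "opening": finger opening in m.
Only numpy, scipy, OpenCV 4.12 (cv2) and the standard library are available. Lean on these libraries where they do the work, as an engineer would, in place of code of your own. Each camera call takes 0.05 s, during which the arm holds its last target.

TASK

Check the pull-force gauge for the day: swing the weight station's clear cover up and over past vertical so that it stays open, lift out the three-disc brass check weight, and hang it by its eye on the gauge's hook. Before letting go, tug it down gently to make sure the hook has it, then leave it hanging still and leave the spare weight and the other things as they are.

Things in the scene. Friction and masses are not known exactly. Their poses are not given: they have to be found in the camera images.
- station: Weight station, fixed to the bench: wooden base 150 (x) by 256 (y) by 26 mm high, origin at the centre of its underside, z up, its front looks to its own -x. Two round wells, 42 mm wide and 8 mm deep, at x = 0, y = +55 and -55 mm: one holds the brass check weight, the other the spare, either way round. The clear cover stands on the base.
- cover (a joint): Opening angle of the clear cover (rad): 0 closed, grows as its front swings up and over to the rear, stop at 1.68. A box of clear sheet without bottom, 130 deep, 240 wide, 124 mm high, 0.5 kg, hinged at its lower rear edge. Damped hinge: below about 0.75 it sinks shut by itself, beyond that it sinks open to the stop.
- cover_handle (a point): Middle of the cover's steel bar handle: round bar 10 mm thick, 100 mm free length, parallel to the station's y, its axis 38 mm in front of the cover's front sheet, 32 mm below the cover's top. Closed, it is 168 mm in front of and 92 mm above the hinge axis. Its axes turn with the cover (closed: x to the rear, z up).
- cover_hinge (a point): Middle of the cover's hinge axis, at the rear of the station 26 mm above the bench (69 mm behind the station's origin), parallel to the station's y.
- weight_mid (a point): Centre of the body of the brass check weight (to be hung): three slotted brass discs clamped as one, 38 mm diameter, 44 mm high, this point 22 mm above the underside; above it a 6 mm steel stem with an oval eye, 120 mm overall, about 0.4 kg. z up along the stem. Stands in its well (underside 18 mm above the bench), turned up to 0.25 rad from the station's axes.
- weight_eye (a point): Underside of the top of the brass weight's eye, where the hook bears: 94 mm above weight_mid on its axis. The eye is bent from 4 mm wire in the plane of this point's y and z axes (one passes through it along x); its opening is 24 mm wide (y) and 30 mm high, from this point down.
- spare: Spare weight, to be left in its well: one steel disc 38 mm diameter and 16 mm high with the same stem and eye, 120 mm overall, 0.15 kg. Origin at the centre of its underside.
- stand: Post stand of the gauge, fixed: white base plate 190 by 250 by 18 mm (centre at x = 20, y = 20 mm), 25 mm steel post at x = 38, y = 90 mm, 520 mm high. Origin on the bench; x points away from the robot side, z up.
- gauge: Dial pull-force gauge fixed on the post's boom, at a height that differs from day to day. Origin at the unloaded hook seat; same axes as the stand (hook opens to -x). The dark blue gauge case is straight above the hook: 38 (x) by 66 (y) by 130 mm high, its underside 58 mm above the origin (spindle guide, 16 mm thick, down to 49 mm).
- gauge_hook: The gauge's hook, 5 mm steel wire in the plane of its own x and z axes, opening to -x. Origin at the seat (upper face of the lowest wire). Tip at x = -12 mm, its top 10.5 mm above the seat; the wire's underside is 5 mm below the seat; the shank rises at x = +12.5 mm to the spindle 34 mm above the seat. It rides on the gauge's spring: sinks 1 mm per 1.5 N, at most 16 mm.
- hook_seat (a point): The seat of the hook, same point as the origin of gauge_hook.
- flask: Bystander: amber dropper bottle with black cap, 48 mm diameter, 105 mm high, origin at the centre of its underside.
- sample_vice: Bystander: small aluminium crimp-sample vice on a white disc 64 mm diameter, 42 mm high, origin at the centre of its underside.

How it is judged:
By the outcome, as a careful person would: the job done as asked, in the order asked, and still so for the second after the job is handed in, with the robot touching nothing.
It also fails if it takes over 58 s, if anything falls off the work surface, if the arm or the gripper's body presses on something with over 40 N, if the wrist force passes 120 N, or if a joint passes its speed limit or range.

## Working session

There is one attempt and no reset: what is moved stays moved. The work goes in short steps, Python scripts to look and compute and a tool call to move; the robot and the scene stay as the last step left them, time stands still between calls to the robot, and variables do not carry over. Pictures are saved under pics/ and viewed, and the job is handed in when it is done.

Besides the shell and the picture viewer there is one more tool, called as a command line: name --pt "numbers of a row" for each row, then --argument value for the rest. send_rows: Moves the arm, as the interface text tells. Its arguments: {"type":"object","properties":{"series":{"type":"array","items":{"type":"array","items":{"type":"number"}}},"force":{"type":"number"}},"required":["series"]}

```bash
ls -la; mkdir -p pics; python3 - <<'E'
from plant import bot, grab_frame
import cv2,numpy as np
s=bot.observe(); print({k:np.round(v,4).tolist() for k,v in s.items()})
for n in("side","top"):
    f=grab_frame(n); cv2.imwrite(f"pics/{n}0.png",f["frame"][:,:,::-1]); print(n,f["vertical_fov"],f["cx"],f["cy"],np.round(f["extrinsics"],4).tolist())
E
```

```text
total 12
drwxr-xr-x  3 agent agent 4096 Dec  7 01:12 .
drwxr-xr-x 23 root  root  4096 Dec  7 01:12 ..
drwxr-xr-x  2 agent agent 4096 Dec  7 01:12 pics
{'t': 0.0, 'joint_pos': [1.0972, 0.6293, 0.0384, 1.5184, -0.027, 0.9963, -0.02], 'qd': [-0.0003, 0.0032, -0.001, 0.0006, 0.0007, 0.0, -0.0006], 'joint_efforts': [-0.001, -56.341, 1.2252, -19.3453, 0.0108, 0.0104, -0.0], 'eef_pos': [0.2576, -0.5961, 0.2384], 'eef_rot': [-0.6923, -0.1438, 0.6926, -0.1425], 'contact_force': [1.2704, 0.2376, 0.6823], 'torque': [0.0638, -0.0078, -0.0145], 'opening': 0.0853}
side 47.51628091768141 319.2093026743844 246.47337723626114 [[0.6549, -0.657, 0.3735, 0.2309], [-0.7556, -0.5605, 0.3391, -0.3367], [-0.0134, -0.5043, -0.8635, 1.0552], [0.0, 0.0, 0.0, 1.0]]
top 43.61943493180236 332.4345828477521 242.59004641720642 [[0.0271, -0.9806, 0.1942, 0.3702], [-0.9995, -0.0301, -0.0125, 0.0031], [0.0181, -0.1938, -0.9809, 1.3663], [0.0, 0.0, 0.0, 1.0]]
```

View pics/side0.png

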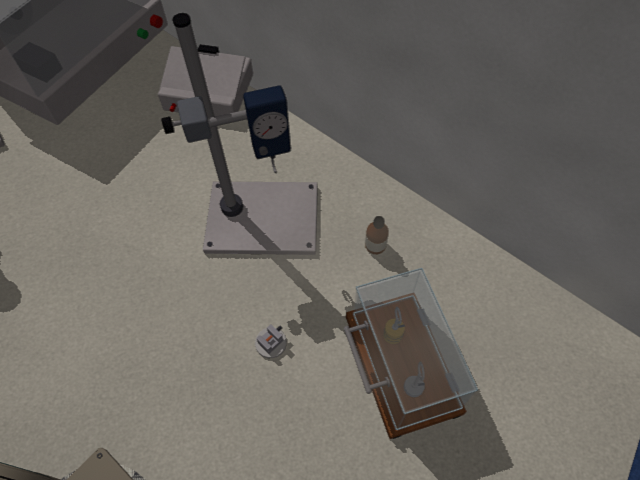

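View pics/top0.png

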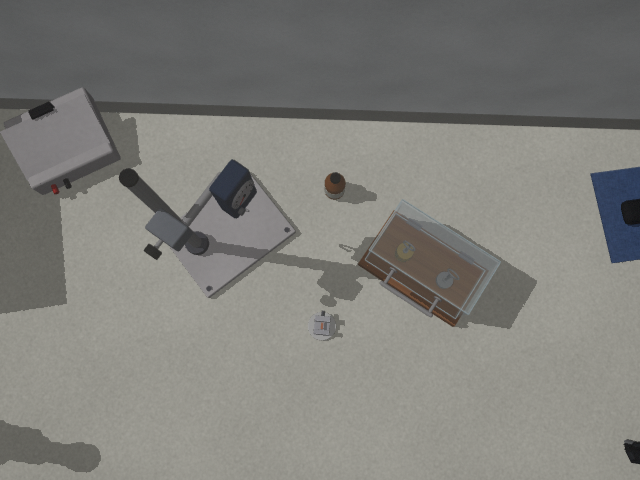

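```bash
python3 - <<'E'
import cv2
s=cv2.imread("pics/side0.png");t=cv2.imread("pics/top0.png")
def z(im,x0,y0,w,h,k,n):
    cv2.imwrite(n,cv2.resize(im[y0:y0+h,x0:x0+w],None,fx=k,fy=k,interpolation=cv2.INTER_CUBIC))
z(s,330,255,160,195,3,"pics/zs_st.png")
z(t,340,190,180,145,4,"pics/zt_st.png")
z(s,150,70,180,195,3,"pics/zs_g.png")
z(t,110,150,200,150,4,"pics/zt_g.png")
E
```

```text
(no output)
```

View pics/zs_st.png

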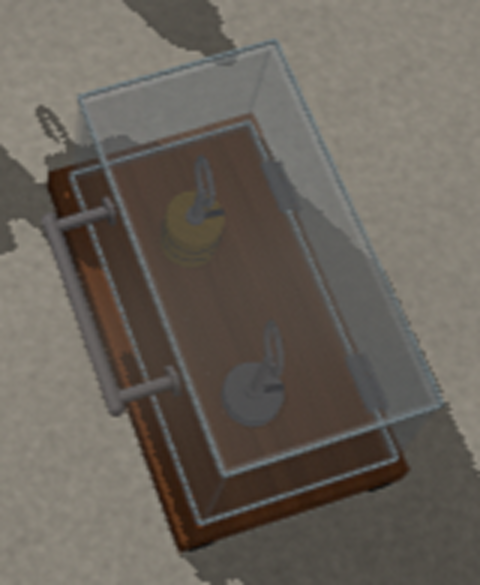

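View pics/zt_st.png

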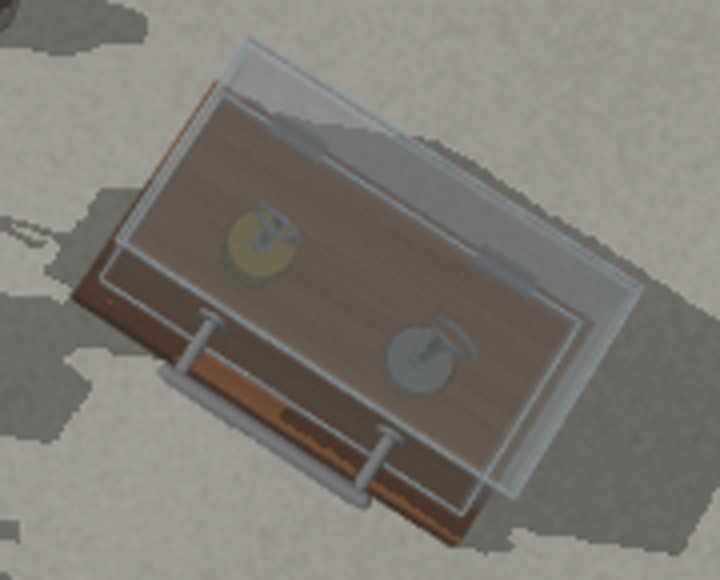

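View pics/zs_g.png

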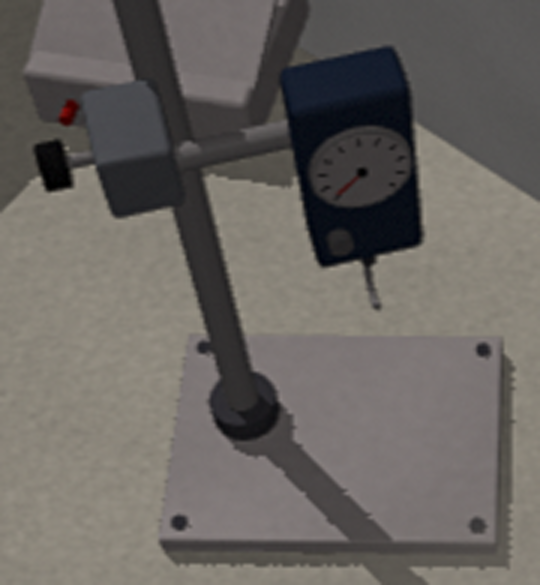

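View pics/zt_g.png

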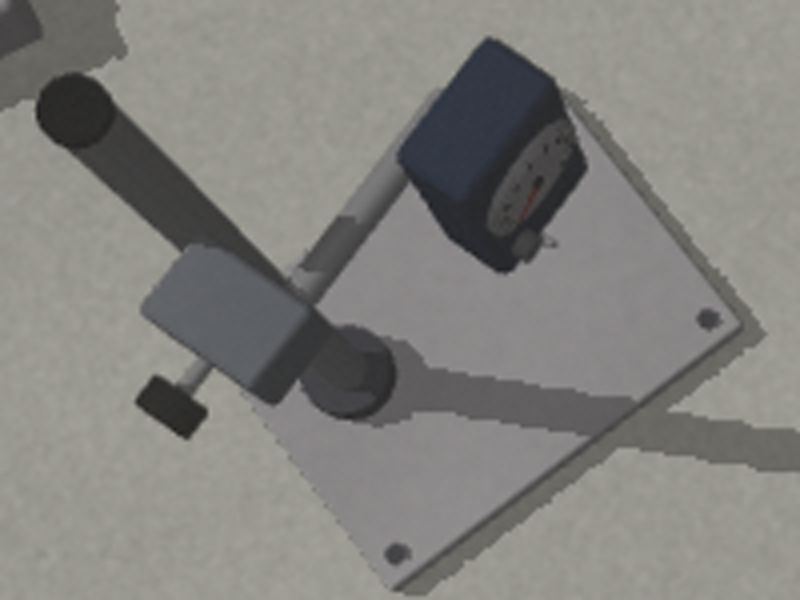

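```bash
cat > h.py <<'E'
import numpy as np, json
from scipy.optimize import least_squares
from scipy.spatial.transform import Rotation as R
C={"side":(47.51628091768141,319.2093026743844,246.47337723626114),"top":(43.61943493180236,332.4345828477521,242.59004641720642)}
E={"side":np.array([[0.6549,-0.657,0.3735,0.2309],[-0.7556,-0.5605,0.3391,-0.3367],[-0.0134,-0.5043,-0.8635,1.0552],[0,0,0,1]]),"top":np.array([[0.0271,-0.9806,0.1942,0.3702],[-0.9995,-0.0301,-0.0125,0.0031],[0.0181,-0.1938,-0.9809,1.3663],[0,0,0,1]])}
def proj(c,P):
    P=np.atleast_2d(P); T=E[c]; q=(P-T[:3,3])@T[:3,:3]
    f=240/np.tan(np.radians(C[c][0])/2)
    return np.c_[C[c][1]+f*q[:,0]/q[:,2],C[c][2]+f*q[:,1]/q[:,2]]
def ray(c,uv):
    f=240/np.tan(np.radians(C[c][0])/2); d=np.array([(uv[0]-C[c][1])/f,(uv[1]-C[c][2])/f,1]); return E[c][:3,3],E[c][:3,:3]@d
def atz(c,uv,z):
    o,d=ray(c,uv); return o+d*(z-o[2])/d[2]
def tri(us,ut):
    A=[];b=[]
    for c,u in(("side",us),("top",ut)):
        o,d=ray(c,u); d=d/np.linalg.norm(d); M=np.eye(3)-np.outer(d,d); A.append(M); b.append(M@o)
    return np.linalg.lstsq(np.vstack(A),np.hstack(b),rcond=None)[0]
def W(p,yaw,P):
    c,s=np.cos(yaw),np.sin(yaw); P=np.atleast_2d(P); return np.c_[p[0]+c*P[:,0]-s*P[:,1],p[1]+s*P[:,0]+c*P[:,1],p[2]+P[:,2]]
def uz(z,off,k): return (off[0]+(z[0]+.5)/k-.5, off[1]+(z[1]+.5)/k-.5)
E
cat > fit.py <<'E'
from h import *
S=lambda u:("side",uz(u,(330,255),3)); T=lambda u:("top",uz(u,(340,190),4))
f,r,w=-.061,.069,.120
st=[(f,w,.15,S((80,97))),(r,w,.15,S((277,43))),(r,-w,.15,S((440,405))),(f,-w,.15,S((225,475))),
(f,w,.026,S((73,175))),(r,w,.026,S((252,122))),(r,-w,.026,S((398,460))),(f,-w,.026,S((200,524))),
(f,w,.15,T((120,242))),(r,w,.15,T((250,40))),(r,-w,.15,T((642,290))),(f,-w,.15,T((515,497))),
(f,w,.026,T((103,280))),(r,w,.026,T((222,93))),(r,-w,.026,T((585,320))),(f,-w,.026,T((463,513))),
(-.099,.05,.118,S((50,228))),(-.099,-.05,.118,S((115,405))),(-.099,.05,.118,T((170,372))),(-.099,-.05,.118,T((362,500)))]
def fit(L,yaw=None,x0=None,freez=False):
    def fun(x):
        p=[x[0],x[1],x[2] if freez else 0]; y=yaw if yaw is not None else x[-1]
        return np.concatenate([proj(c,W(p,y,[a,b,z]))[0]-u for a,b,z,(c,u) in L])
    s=least_squares(fun,x0,loss="soft_l1",f_scale=1.); return s.x,s.fun.reshape(-1,2)
x,res=fit(st,x0=[.45,-.15,-.5]); print("station",x.round(4)); print(res.round(1).tolist())
S2=lambda u:("side",uz(u,(150,70),3)); T2=lambda u:("top",uz(u,(110,150),4))
a,b,c,d=.115,-.075,.145,-.105
sd=[(a,d,.018,S2((500,338))),(a,c,.018,S2((190,335))),(b,d,.018,S2((497,543))),(b,c,.018,S2((165,540))),(b,d,.018,T2((742,325))),(b,c,.018,T2((395,588)))]
y,res=fit(sd,x0=[.55,.2,.9]); print("stand",y.round(4)); print(res.round(1).tolist())
X,Y,t,u=.019,.033,.188,.058
ga=[(X,-Y,t,T2((490,38))),(-X,-Y,t,T2((553,78))),(-X,Y,t,T2((462,205))),(X,Y,t,T2((398,155))),(-X,Y,u,T2((505,272))),(-X,-Y,u,T2((586,168))),
(X,Y,t,S2((283,72))),(X,-Y,t,S2((393,48))),(-X,Y,u,S2((320,265))),(-X,-Y,u,S2((422,243)))]
g,res=fit(ga,yaw=y[-1],x0=[.6,.15,.3],freez=True); print("gauge",g.round(4)); print(res.round(1).tolist())
g2,res=fit(ga,x0=[.6,.15,.3,y[-1]],freez=True); print("gauge freeyaw",g2.round(4)); print(res.round(1).tolist())
cy,sy=np.cos(y[2]),np.sin(y[2]); dd=g[:2]-y[:2]; print("gauge in stand",cy*dd[0]+sy*dd[1],-sy*dd[0]+cy*dd[1])
json.dump(dict(st=x.tolist(),sd=y.tolist(),ga=g.tolist()),open("fit.json","w"))
for n,q in(("hook seat",[0,0,0]),("tip",[-.012,0,.0105])):
    P=W(g,y[2],q); print(n,P.round(4),proj("side",P),proj("top",P))
print("brass eye",W([x[0],x[1],0],x[2],[0,.055,.134]),"handle",W([x[0],x[1],0],x[2],[-.099,0,.118]))
E
python3 fit.py
```

```text
station [ 0.589  -0.2233 -0.5565]
[[-0.6, 0.1], [-0.7, -0.7], [0.9, 0.4], [-0.6, 0.8], [-1.0, 0.9], [-1.2, 1.1], [-0.9, 0.5], [-0.5, 0.8], [-0.2, -1.5], [0.7, -1.6], [0.9, -1.7], [0.4, -0.8], [-0.2, -0.9], [0.5, -0.5], [-0.9, -0.2], [0.0, -0.4], [1.5, 2.9], [-1.6, -4.0], [4.4, 1.9], [-3.2, -3.7]]
stand [0.6554 0.1977 0.6935]
[[0.9, -0.7], [-0.8, -0.6], [0.0, 0.6], [-2.8, 0.4], [1.5, -1.1], [-0.2, 0.1]]
gauge [0.6605 0.1657 0.229 ]
[[5.1, -1.2], [3.1, 6.2], [-6.7, -1.8], [-4.4, -6.9], [-5.6, 0.2], [2.9, 4.9], [0.5, -5.3], [4.1, 2.9], [-4.3, -0.3], [-1.8, 7.3]]
gauge freeyaw [0.6609 0.166  0.2273 0.9889]
[[-1.5, -2.7], [1.2, -0.0], [-0.1, -0.2], [-2.7, -0.6], [0.3, 1.6], [1.2, -0.6], [-2.4, -0.2], [0.2, -0.4], [-0.7, 4.0], [0.8, 3.3]]
gauge in stand -0.016526779565192277 -0.027875496154916725
hook seat [[0.6605 0.1657 0.229 ]] [[273.67463771 169.641311  ]] [[242.60464216 207.156271  ]]
tip [[0.6512 0.158  0.2395]] [[272.80016066 171.19747618]] [[245.61390656 210.54176665]]
brass eye [[ 0.61806686 -0.17656049  0.134     ]] handle [[ 0.50495328 -0.1709642   0.118     ]]
```

```bash
cat > ov.py <<'E'
from h import *
import cv2
d=json.load(open("fit.json")); y=d["sd"]; g2=[.6609,.166,.2273,.9889]
print("post base", proj("top",W([y[0],y[1],0],y[2],[.038,.09,.018])),proj("side",W([y[0],y[1],0],y[2],[.038,.09,.018])))
print("post top", proj("top",W([y[0],y[1],0],y[2],[.038,.09,.52])),proj("side",W([y[0],y[1],0],y[2],[.038,.09,.52])))
print("posttop tri",tri((181,19),(129,177)))
def box(c,im,p,yaw,lo,hi,col):
    import itertools
    V=np.array(list(itertools.product(*zip(lo,hi)))); Q=proj(c,W(p,yaw,V))
    for i in range(8):
        for j in range(i):
            if bin(i^j).count("1")==1:
                k=4; a=[tuple(int(round(((v+.5)*k-.5)*16-0)) for v in Q[q]-OFF) for q in(i,j)]
                cv2.line(im,a[0],a[1],col,1,cv2.LINE_AA,4)
for c,n,OFF in(("top","top0",(110,150)),("side","side0",(150,70))):
    OFF=np.array(OFF); im=cv2.imread(f"pics/{n}.png")[OFF[1]:OFF[1]+150,OFF[0]:OFF[0]+200]; im=cv2.resize(im,None,fx=4,fy=4,interpolation=cv2.INTER_CUBIC)
    box(c,im,[y[0],y[1],0],y[2],(-.075,-.105,0),(.115,.145,.018),(0,255,0))
    box(c,im,g2[:3],g2[3],(-.019,-.033,.058),(.019,.033,.188),(0,255,255))
    box(c,im,g2[:3],g2[3],(-.0125,-.001,-.005),(.0125,.001,.034),(0,0,255))
    box(c,im,[y[0],y[1],0],y[2],(.0255,.0775,.018),(.0505,.1025,.52),(255,255,0))
    cv2.imwrite(f"pics/ov_{c}.png",im)
E
python3 ov.py
```

```text
post base [[198.62475138 242.92025974]] [[231.94729243 207.78717767]]
post top [[129.66196042 176.53009286]] [[181.5315403   19.70247127]]
posttop tri [0.62617103 0.29143982 0.52146915]
```

View pics/ov_top.png

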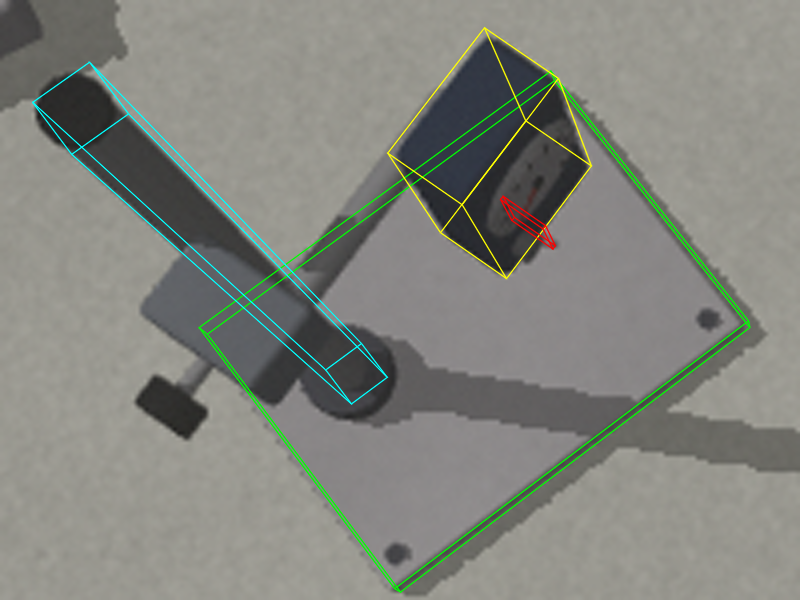

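View pics/ov_side.png

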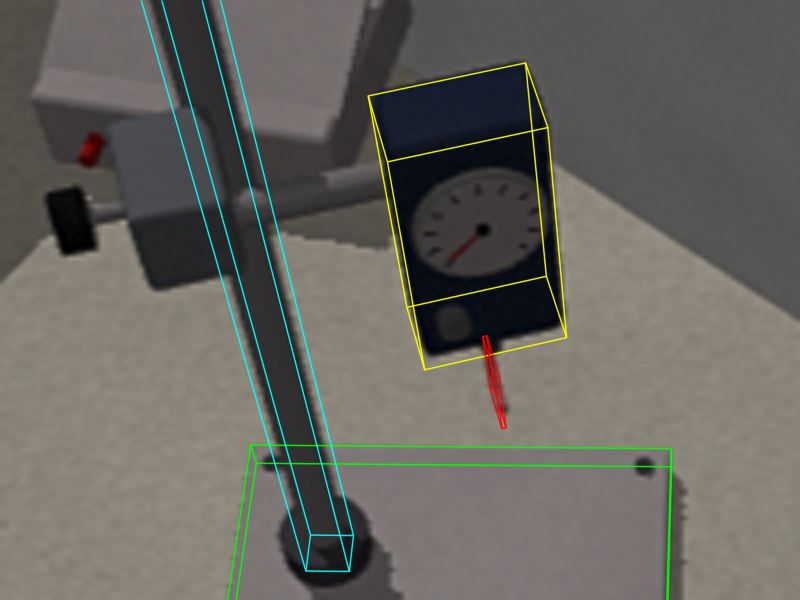

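```bash
python3 - <<'E'
import cv2,numpy as np
s=cv2.imread("pics/side0.png");t=cv2.imread("pics/top0.png")
def z(im,x0,y0,w,h,k,n):
    o=cv2.resize(im[y0:y0+h,x0:x0+w],None,fx=k,fy=k,interpolation=cv2.INTER_CUBIC)
    o=np.clip(255*(o/255.)**.6,0,255).astype(np.uint8)
    for i in range(0,w,10): cv2.putText(o,str(x0+i),(i*k,9),0,.33,(0,255,0)); cv2.line(o,(i*k+k//2,10),(i*k+k//2,14),(0,255,0))
    for i in range(0,h,10): cv2.putText(o,str(y0+i),(0,i*k+k//2+3),0,.33,(0,255,0))
    cv2.imwrite(n,o)
z(s,235,80,65,100,6,"pics/g8s.png")
z(t,200,150,70,75,8,"pics/g8t.png")
E
```

```text
(no output)
```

View pics/g8s.png

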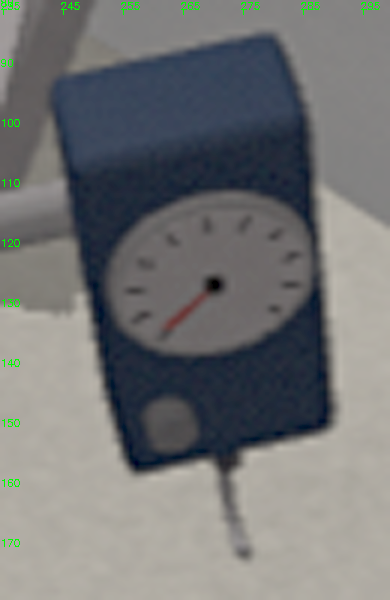

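View pics/g8t.png

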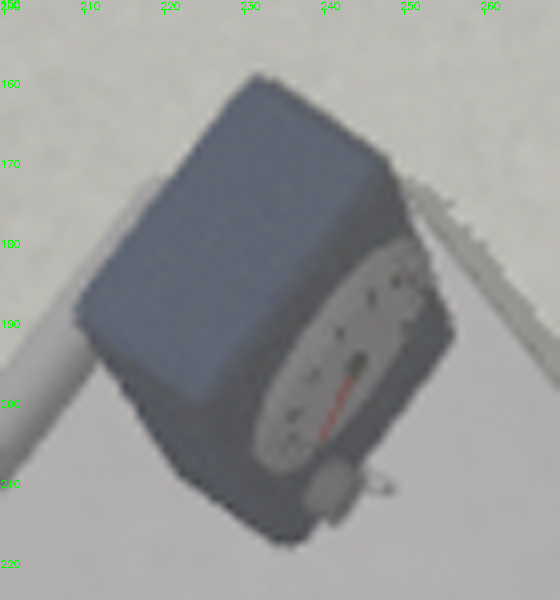

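```bash
cat > fit2.py <<'E'
from h import *
X,Y,t,u=.019,.033,.188,.058
L=[(X,Y,t,"side",(243.7,94)),(X,-Y,t,"side",(280.7,85.7)),(-X,-Y,t,"side",(285.7,96.6)),(-X,Y,t,"side",(247.3,107.9)),(-X,Y,u,"side",(256.5,158)),(-X,-Y,u,"side",(290,151)),
(X,-Y,t,"top",(231.8,159)),(-X,-Y,t,"top",(248.6,169.7)),(-X,-Y,u,"top",(256.8,191.5)),(-X,Y,u,"top",(236.5,218.4)),(-X,Y,t,"top",(225.6,200.5)),(X,Y,t,"top",(209.2,189.3)),(X,Y,u,"top",(222.4,209.3))]
def fun(x,hs): 
    r=[]
    for a,b,z,c,uv in L:
        if z==t and hs: z=u+x[4]
        r+=list(proj(c,W(x[:3],x[3],[a,b,z]))[0]-uv)
    return np.array(r)
for hs in(0,1):
    s=least_squares(fun,[.66,.166,.23,1,.13],args=(hs,),loss="soft_l1"); print(s.x.round(4)); print(s.fun.reshape(-1,2).round(1).tolist())
    x=s.x
    for n,q in(("seatbottom",[0,0,-.005]),("tip",[-.012,0,.0105]),("front low",[-.0125,0,.0])): P=W(x[:3],x[3],q); print(n,P.round(4),proj("side",P).round(1),proj("top",P).round(1))
# per camera: case corner triangulations
for i,j in((0,11),(1,6),(2,7),(3,10),(4,9),(5,8)): print(L[i][:3],tri(L[i][4],L[j][4]).round(4))
print("tip tri",tri((275.4,172),(248.6,210.9)))
E
python3 fit2.py
```

```text
[0.6587 0.1638 0.2333 1.0126 0.13  ]
[[-2.8, -1.5], [-0.4, -2.2], [0.8, 3.0], [-1.0, 1.0], [-0.9, 3.4], [1.2, 1.7], [-1.0, -2.5], [1.1, -0.9], [1.1, -0.7], [0.8, 1.2], [0.7, 0.6], [-2.0, -0.8], [-2.0, -0.8]]
seatbottom [[0.6587 0.1638 0.2283]] [[273.8 170.9]] [[243.6 208.1]]
tip [[0.6524 0.1536 0.2438]] [[274.7 170.6]] [[247.7 209.5]]
front low [[0.6521 0.1532 0.2333]] [[275.2 174.3]] [[248.5 211. ]]
[0.6585 0.1635 0.2393 1.0045 0.122 ]
[[-2.6, -0.6], [-0.1, -1.0], [0.8, 4.3], [-1.0, 2.0], [-1.3, 1.4], [1.0, -0.2], [-0.5, -1.9], [1.5, -0.2], [1.0, -1.3], [0.3, 0.6], [0.9, 1.1], [-1.7, -0.4], [-2.5, -1.7]]
seatbottom [[0.6585 0.1635 0.2343]] [[273.5 169.1]] [[243.3 207.5]]
tip [[0.652  0.1534 0.2498]] [[274.4 168.8]] [[247.4 208.9]]
front low [[0.6518 0.153  0.2393]] [[275.  172.5]] [[248.3 210.4]]
(0.019, 0.033, 0.188) [0.6415 0.1939 0.419 ]
(0.019, -0.033, 0.188) [0.6939 0.1604 0.4195]
(-0.019, -0.033, 0.188) [0.6736 0.1301 0.4295]
(-0.019, 0.033, 0.188) [0.6224 0.1659 0.4213]
(-0.019, 0.033, 0.058) [0.6223 0.1651 0.2987]
(-0.019, -0.033, 0.058) [0.6742 0.1312 0.297 ]
tip tri [0.65061549 0.15143766 0.24260657]
```

```bash
python3 - <<'E'
from h import *
a=[uz(u,(330,255),3) for u in((50,228),(115,405))]; b=[uz(u,(340,190),4) for u in((170,372),(362,500))]
for i in(0,1): print(tri(a[i],b[i]).round(4))
m=[tri(a[i],b[i]) for i in(0,1)]; print(sum(m)/2, np.linalg.norm(m[0]-m[1]))
for p in ((80,97),(120,242)),((225,475),(515,497)),((277,43),(250,40)),((440,405),(642,290)): print("covertop",tri(uz(p[0],(330,255),3),uz(p[1],(340,190),4)).round(4))
from plant import bot
s=bot.observe(); r=R.from_quat(s["eef_rot"]); print(r.as_matrix().round(3))
E
```

```text
[ 0.5366 -0.1205  0.1085]
[ 0.4719 -0.2198  0.1237]
[ 0.50426848 -0.1701482   0.11612455] 0.1195059511632515
covertop [ 0.5982 -0.0902  0.1544]
covertop [ 0.4732 -0.2921  0.1534]
covertop [ 0.71   -0.158   0.1473]
covertop [ 0.5808 -0.3592  0.1546]
[[-0.001  0.397 -0.918]
 [ 0.002 -0.918 -0.397]
 [-1.    -0.002  0.   ]]
```

```bash
cat >> h.py <<'E'
def rel(p,Rt,s):
    """p target TCP world, Rt 3x3 target -> tool shift mm->m and rotvec deg"""
    r0=R.from_quat(s["eef_rot"]).as_matrix(); t=r0.T@(np.array(p)-s["eef_pos"]); rv=np.degrees(R.from_matrix(r0.T@Rt).as_rotvec()); return t.round(4),rv.round(2)
def tool(head,pitch):
    """head: azimuth of fingers, pitch: deg below horizontal (90=down). y=to the right of heading"""
    p=np.radians(pitch); u=np.array([np.cos(head),np.sin(head),0]); x=np.cos(p)*u+np.array([0,0,-np.sin(p)])
    y=np.array([np.sin(head),-np.cos(head),0]); return np.c_[x,y,np.cross(x,y)]
def log(s):
    open("log.txt","a").write(json.dumps({k:np.array(s[k]).tolist() for k in("t","joint_pos","eef_pos","eef_rot")})+"\n")
E
python3 - <<'E'
from h import *
from plant import bot
s=bot.observe(); log(s); print(tool(-.5565,90).round(3))
print(rel([.474,-.1515,.23],tool(-.5565,90),s))
for z in (.0,.04): print("vice",atz("top",(323,327),z),"flask",atz("top",(335,185),z+.05))
E
```

```text
[[ 0.    -0.528 -0.849]
 [-0.    -0.849  0.528]
 [-1.     0.    -0.   ]]
(array([ 0.009 , -0.3224, -0.375 ]), array([5.525e+01, 5.000e-02, 9.000e-02]))
vice [0.445748   0.00172715 0.        ] flask [ 0.76483402 -0.01589462  0.05      ]
vice [0.44353624 0.00176734 0.04      ] flask [ 0.7528418  -0.01531741  0.09      ]
```

send_rows --pt "0.0 0 -0.02 -0.023 3 0 0" --pt "0.0 0 -0.055 -0.064 9 0 0" --pt "0.0 0 -0.095 -0.11 16 0 0" --pt "0.0 0 -0.135 -0.157 23 0 0" --pt "0.0 0.003 -0.175 -0.204 30 0 0" --pt "0.0 0.005 -0.215 -0.25 37 0 0" --pt "0.0 0.007 -0.255 -0.297 44 0 0" --pt "0.0 0.009 -0.29 -0.338 50 0 0" --pt "0.0 0.009 -0.315 -0.367 55 0 0" --pt "0.0 0.009 -0.3224 -0.375 55.25 0 0" --force 40

```text
t: 1.35
eef_pos: [0.4749, -0.1486, 0.2297]
eef_rot: [-0.68, 0.192, 0.681, 0.193]
contact_force: [-1.3, -1.2, -0.1]
opening: 0.0003
```

```bash
python3 - <<'E'
from h import *
from plant import bot
s=bot.observe(); log(s); print(s["t"],s["joint_pos"],s["eef_pos"],s["contact_force"],s["opening"])
for d,z in((-.036,.108),(-.025,.108)): print(rel([.5045+d*.849,-.1705-d*.528,z],tool(-.5565,90),s))
E
```

```text
1.35 [ 0.04781429  0.43864046  0.28295959  1.94961354 -0.17262682  0.77808842
 -1.69321297] [ 0.47486431 -0.14855152  0.22965985] [-1.3109605  -1.16285351 -0.08791552] 0.00029509136700204045
(array([ 0.1217,  0.0032, -0.001 ]), array([0.29, 0.13, 0.09]))
(array([ 0.1216,  0.0032, -0.012 ]), array([0.29, 0.13, 0.09]))
```

send_rows --pt "0.0 0.03 0.003 0 0 0 0" --pt "0.0 0.07 0.003 0 0 0 0" --pt "0.0 0.105 0.003 0 0 0 0" --pt "0.0 0.121 0.003 0 0 0 0" --pt "0.0 0.121 0.003 -0.006 0 0 0" --pt "0.0 0.121 0.003 -0.012 0 0 0" --pt "0.0 0.12 0.003 -0.018 0 0 0" --pt "0.0 0.117 0.003 -0.023 0 0 0" --pt "0.0 0.113 0.003 -0.027 0 0 0"

```text
t: 2.48
eef_pos: [0.4942, -0.1639, 0.1166]
eef_rot: [-0.678, 0.191, 0.683, 0.193]
contact_force: [-5.2, 2.9, 1.7]
opening: -0.0001
```

```bash
python3 - <<'E'
from h import *
import cv2
from plant import bot,grab_frame
s=bot.observe(); log(s); print(s["t"],s["joint_pos"],s["eef_pos"],s["contact_force"],s["opening"])
f=grab_frame("side")["frame"][200:460,280:520,::-1]; cv2.imwrite("pics/p1.png",cv2.resize(f,None,fx=2,fy=2))
E
```

```text
2.475 [ 0.12919033  0.64047363  0.20905412  1.98628026 -0.24709508  0.54584563
 -1.61093229] [ 0.49420573 -0.16386792  0.11656507] [-5.21145875  2.89143893  1.71146937] -0.00011769822848005933
```

View pics/p1.png

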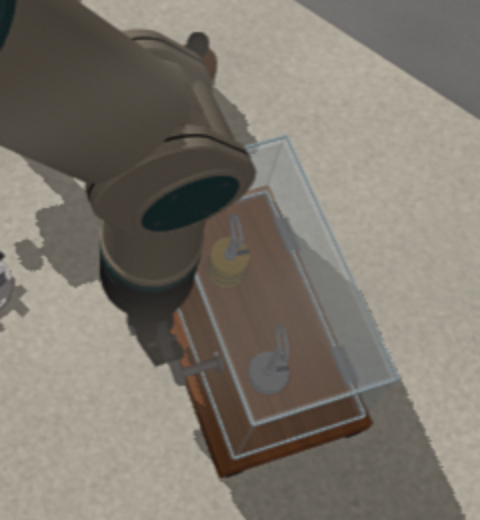

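send_rows --pt "0.0 -0.004 0 -0.006 0 0 0" --pt "0.0 -0.01 0 -0.011 0 0 0" --pt "0.0 -0.018 0 -0.017 0 0 0" --pt "0.0 -0.025 0 -0.023 0 0 0" --pt "0.0 -0.032 0 -0.029 0 0 0" --pt "0.0 -0.038 0 -0.036 0 0 0" --pt "0.0 -0.044 0 -0.043 0 0 0" --pt "0.0 -0.05 0 -0.05 0 0 0"

```text
t: 3.52
eef_pos: [0.535, -0.1889, 0.1671]
eef_rot: [-0.676, 0.191, 0.685, 0.194]
contact_force: [-4.4, 2.1, 4.3]
opening: -0.0002
```

```bash
python3 - <<'E'
from h import *
import cv2
from plant import bot,grab_frame
s=bot.observe(); log(s); print(s["t"],s["joint_pos"],s["eef_pos"],s["contact_force"],s["torque"])
f=grab_frame("side")["frame"][200:460,280:520,::-1]; cv2.imwrite("pics/p2.png",cv2.resize(f,None,fx=2,fy=2))
E
```

```text
3.525 [ 0.13542802  0.61881591  0.24409614  1.81879839 -0.214889    0.74195083
 -1.62443278] [ 0.53500307 -0.18889188  0.16710535] [-4.40361446  2.12274558  4.31884309] [5.61316052e-01 9.59098364e-01 8.37291318e-05]
```

View pics/p2.png

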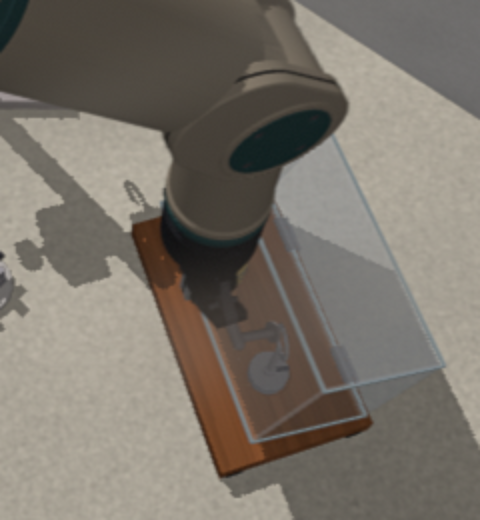

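send_rows --pt "0.0 -0.006 0 -0.008 0 0 0" --pt "0.0 -0.011 0 -0.016 0 0 0" --pt "0.0 -0.016 0 -0.024 0 0 0" --pt "0.0 -0.021 0 -0.032 0 0 0" --pt "0.0 -0.025 0 -0.041 0 0 0" --pt "0.0 -0.029 0 -0.05 0 0 0" --pt "0.0 -0.032 0 -0.059 0 0 0" --pt "0.0 -0.035 0 -0.068 0 0 0" --pt "0.0 -0.037 0 -0.077 0 0 0" --pt "0.0 -0.039 0 -0.087 0 0 0"

```text
t: 4.82
eef_pos: [0.6122, -0.2363, 0.2065]
eef_rot: [-0.678, 0.191, 0.683, 0.194]
contact_force: [-1.2, 0.3, 0.1]
opening: -0.0002
```

send_rows --pt "0.0 -0.001 0 -0.01 0 0 0" --pt "0.0 -0.002 0 -0.02 0 0 0" --pt "0.0 -0.002 0 -0.03 0 0 0" --pt "0.0 -0.002 0 -0.035 0 0 0"

```text
t: 5.32
eef_pos: [0.6427, -0.2551, 0.208]
eef_rot: [-0.678, 0.191, 0.683, 0.194]
contact_force: [-0.4, -0.1, 0.9]
opening: -0.0001
```

```bash
python3 - <<'E'
from h import *
import cv2
from plant import bot,grab_frame
s=bot.observe(); log(s); print(s["t"],s["joint_pos"],s["eef_pos"],s["contact_force"],s["torque"])
f=grab_frame("side")["frame"][200:460,280:520,::-1]; cv2.imwrite("pics/p3.png",cv2.resize(f,None,fx=2,fy=2))
E
```

```text
5.325 [ 0.20012698  0.73859271  0.25734316  1.41672364 -0.20571389  1.01953739
 -1.61916937] [ 0.64271419 -0.25510543  0.20800829] [-0.39044062 -0.05100384  0.92152347] [-0.01069215  0.03261846 -0.00499526]
```

View pics/p3.png

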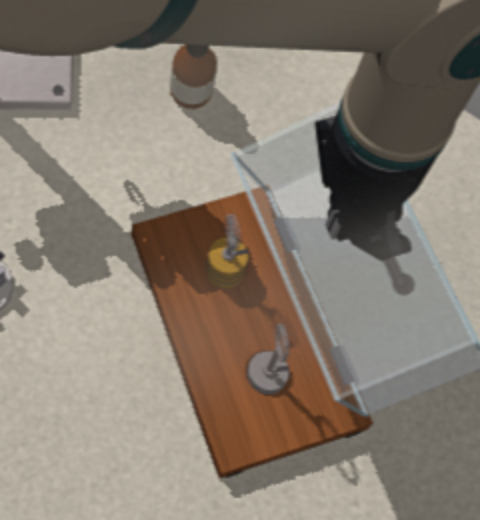

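```bash
python3 - <<'E'
from h import *
from plant import bot
s=bot.observe()
for p in(90,60,45): print(p,rel([.516,-.113,.24],tool(-.5565,p),s))
E
```

```text
90 (array([-0.0307, -0.0549,  0.1829]), array([0.32, 0.4 , 0.09]))
60 (array([-0.0307, -0.0549,  0.1829]), array([ 0.29, 30.39,  0.17]))
45 (array([-0.0307, -0.0549,  0.1829]), array([ 0.27, 45.39,  0.21]))
```

send_rows --pt "0.0 -0.02 0 0.01 0 0 0" --pt "0.03 -0.035 -0.01 0.045 0 0 0" --pt "0.06 -0.035 -0.025 0.085 0 5 0" --pt "0.0854 -0.035 -0.04 0.125 0 12 0" --pt "0.0854 -0.033 -0.05 0.16 0 20 0" --pt "0.0854 -0.031 -0.055 0.18 0 28 0" --pt "0.0854 -0.031 -0.055 0.183 0 36 0" --pt "0.0854 -0.031 -0.055 0.183 0 42 0" --pt "0.0854 -0.031 -0.055 0.183 0 45 0" --pt "0.0854 -0.031 -0.055 0.183 0 45 0"

```text
t: 6.62
eef_pos: [0.5318, -0.0984, 0.3198]
eef_rot: [0.859, -0.264, -0.426, -0.106]
contact_force: [0.4, 0.1, 0.2]
opening: 0.0853
```

```bash
python3 - <<'E'
from h import *
import cv2
from plant import bot,grab_frame
s=bot.observe(); log(s); print(s["t"],np.round(s["joint_pos"],3),s["eef_pos"]); print(R.from_quat(s["eef_rot"]).as_matrix().round(3))
for n in("side","top"):
    f=grab_frame(n)["frame"][:,:,::-1]; cv2.imwrite(f"pics/{n}4.png",f)
E
```

```text
6.625 [-0.825  0.293  0.866  2.252  0.83   0.234 -2.942] [ 0.53179842 -0.09835285  0.31981628]
[[ 0.497 -0.543 -0.677]
 [-0.363 -0.839  0.406]
 [-0.788  0.044 -0.614]]
```

View pics/side4.png

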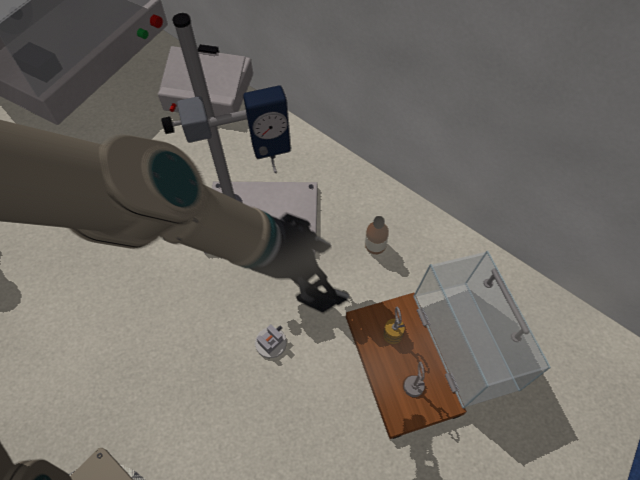

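View pics/top4.png

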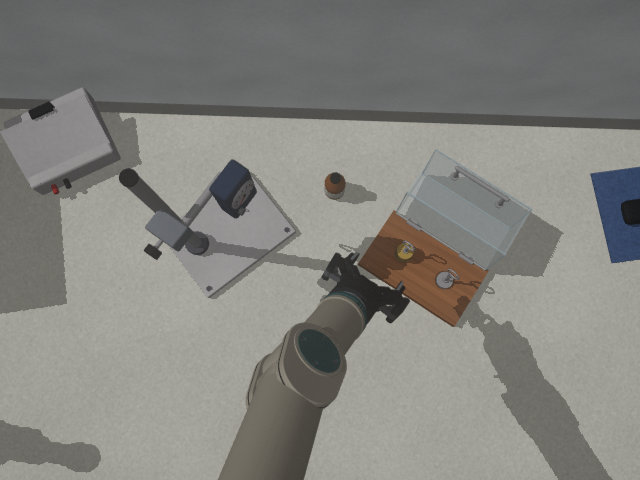

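```bash
cat > fk.py <<'E'
from h import *
import itertools
def fk(q,P,sg):
    psi,h,a3,L1,a4,L2,a6,L3,phi=P; s1,s3,s5,s7=sg
    rz=lambda t:R.from_euler("z",t).as_matrix(); ry=lambda t:R.from_euler("y",t).as_matrix()
    M=rz(s1*q[0]+psi); p=np.array([0,0,h],float)
    M=M@ry(q[1])@rz(s3*q[2]); p=p+M@[a3,0,L1]
    M=M@ry(q[3]); p=p+M@[a4,0,L2]
    M=M@rz(s5*q[4])@ry(q[5]); p=p+M@[a6,0,L3]
    M=M@rz(s7*q[6]+phi)
    return p,M@np.array([[0,0,1],[0,1,0],[-1,0,0]]).T   # tool x=local z
if __name__=="__main__":
    D=[json.loads(l) for l in open("log.txt")]
    best=[]
    for sg in itertools.product((1,-1),repeat=4):
        def fun(P):
            r=[]
            for d in D:
                p,M=fk(d["joint_pos"],P,sg); r+=list((p-d["eef_pos"])*5); r+=list((R.from_matrix(M)*R.from_quat(d["eef_rot"]).inv()).as_rotvec())
            return np.array(r)
        for phi in(0,1.57,3.14,-1.57):
            s=least_squares(fun,[0,.3,.05,.3,.07,.3,.07,.25,phi]); best.append((s.cost,sg,s.x,s.fun))
    best.sort(key=lambda b:b[0])
    for b in best[:4]: print(b[0],b[1],b[2].round(4))
    print(np.abs(best[0][3].reshape(-1,6)).max(1).round(4))
    json.dump([best[0][2].tolist(),best[0][1]],open("fk.json","w"))
E
python3 fk.py
```

```text
0.0009354320186993702 (-1, -1, -1, -1) [-4.3000e-02  3.6680e-01 -6.3000e-03  5.4840e-01  1.0000e-04  3.8070e-01
 -1.4100e-02  3.6640e-01  1.5293e+00]
0.0009354320186993742 (-1, -1, -1, -1) [-4.3000e-02  3.6680e-01 -6.3000e-03  5.4840e-01  1.0000e-04  3.8070e-01
 -1.4100e-02  3.6640e-01  1.5293e+00]
0.0009354320186994005 (-1, -1, -1, -1) [-4.3000e-02  3.6680e-01 -6.3000e-03  5.4840e-01  1.0000e-04  3.8070e-01
 -1.4100e-02  3.6640e-01  1.5293e+00]
0.0009354320186994412 (-1, -1, -1, -1) [-4.3000e-02  3.6680e-01 -6.3000e-03  5.4840e-01  1.0000e-04  3.8070e-01
 -1.4100e-02  3.6640e-01  1.5293e+00]
[0.0074 0.0171 0.0103 0.0034 0.0179 0.0203]
```

```bash
cat > ik.py <<'E'
from fk import *
P,sg=json.load(open("fk.json"))
lo=np.array([-3.06,-.37,-1.25,.18,-1.1,.23,-2.94])+.03; hi=np.array([3.06,2.12,1.32,2.47,4.24,1.98,2.94])-.03
def ik(p,M,seed):
    def fun(q):
        a,b=fk(q,P,sg); return np.r_[(a-p)*3,(R.from_matrix(b.T@M)).as_rotvec(), 1e-3*(q-seed)]
    s=least_squares(fun,np.clip(seed,lo+1e-3,hi-1e-3),bounds=(lo,hi),max_nfev=60)
    a,b=fk(s.x,P,sg); return s.x,np.linalg.norm(a-p),np.linalg.norm(R.from_matrix(b.T@M).as_rotvec())
E
cat > scan.py <<'E'
from ik import *
rng=np.random.default_rng(0)
G=np.array([.618,-.1766,.075])
seeds=[rng.uniform(lo,hi) for _ in range(14)]
for pit in(20,35,45,60):
  for head in(-1.4,-.9,-.56,-.2,.3,.8):
   for flip in(0,1):
    M=tool(head,pit)
    if flip: M=M@np.diag([1,-1,-1])
    p=G+.011*M[:,0]; sol=[]
    for sd in seeds:
        q,e,r=ik(p,M,sd)
        if e<.003 and r<.02: sol.append(q)
    print(pit,head,flip,len(sol),[s.round(2).tolist() for s in sol[:2]],flush=True)
E
time timeout 560 python3 scan.py
```

```text
20 -1.4 0 4 [[-0.52, 1.21, 0.35, 1.77, 1.22, 0.95, 1.82], [-0.14, 1.2, -0.26, 1.77, 1.53, 1.47, 1.71]]
20 -1.4 1 8 [[0.16, 1.36, -0.78, 1.77, 1.78, 1.95, -1.39], [-0.6, 1.25, 0.48, 1.77, 1.13, 0.84, -1.27]]
20 -0.9 0 5 [[-0.39, 1.19, 0.2, 2.17, 2.11, 1.15, 1.23], [-1.0, 1.73, 1.17, 2.14, 3.15, 0.36, -0.3]]
20 -0.9 1 9 [[0.24, 1.34, -0.68, 2.19, 2.23, 1.92, -1.43], [-0.99, 1.71, 1.16, 2.14, 3.09, 0.36, 2.91]]
20 -0.56 0 5 [[-0.19, 1.26, 0.18, 2.37, 2.62, 1.54, 1.11], [-0.73, 1.6, 0.92, 2.36, 2.84, 1.14, 0.27]]
20 -0.56 1 7 [[0.37, 1.36, -0.54, 2.39, 2.71, 1.93, -1.33], [-0.88, 1.88, 1.21, 2.36, 3.07, 1.05, 2.91]]
20 -0.2 0 4 [[-0.07, 1.38, 0.48, 2.44, 3.2, 1.86, 1.06], [-0.12, 1.41, 0.55, 2.44, 3.18, 1.86, 0.97]]
20 -0.2 1 6 [[1.05, 1.69, -0.98, 2.43, 3.33, 1.55, -0.33], [-0.14, 1.42, 0.58, 2.44, 3.17, 1.86, -2.21]]
20 0.3 0 5 [[0.2, 1.36, 0.69, 2.22, 3.99, 1.95, 1.32], [1.48, 1.79, -1.22, 2.18, 3.03, 0.45, -2.79]]
20 0.3 1 5 [[0.23, 1.34, 0.65, 2.22, 4.01, 1.91, -1.79], [0.42, 1.23, 0.37, 2.21, 4.08, 1.67, -1.6]]
20 0.8 0 7 [[1.17, 1.3, -0.64, 1.81, -1.07, 0.68, 1.16], [1.23, 1.35, -
[... 3194 characters left out ...]
2, 1.11, 1.04, 2.12, 4.21, 0.67, 2.91]]
60 -0.2 0 5 [[0.68, 0.88, -0.59, 2.12, 2.31, 0.45, 2.63], [-0.33, 1.02, 0.92, 2.13, 4.21, 0.8, 0.28]]
60 -0.2 1 8 [[0.98, 1.22, -1.22, 2.14, 2.04, 0.99, 0.01], [0.85, 1.01, -0.9, 2.13, 2.12, 0.68, -0.22]]
60 0.3 0 4 [[1.13, 1.25, -1.22, 2.04, 1.79, 0.68, -2.32], [1.03, 1.08, -0.97, 2.03, 1.81, 0.42, -2.44]]
60 0.3 1 4 [[0.95, 1.0, -0.81, 2.03, 1.88, 0.26, 0.59], [1.06, 1.12, -1.03, 2.03, 1.8, 0.48, 0.74]]
60 0.8 0 8 [[1.16, 1.28, -1.22, 1.84, 1.16, 0.67, -1.23], [0.6, 0.86, -0.17, 1.85, -0.92, 0.49, 0.56]]
60 0.8 1 11 [[0.49, 0.85, -0.01, 1.85, -1.07, 0.58, -2.46], [0.66, 0.87, -0.27, 1.85, -0.8, 0.43, -2.68]]
real	1m39.585s
user	1m40.013s
sys	0m0.186s
```

```bash
cat > zz.py <<'E'
import cv2,numpy as np
def z(im,x0,y0,w,h,k,n):
    o=cv2.resize(im[y0:y0+h,x0:x0+w],None,fx=k,fy=k,interpolation=cv2.INTER_CUBIC)
    o=np.clip(255*(o/255.)**.6,0,255).astype(np.uint8)
    for i in range(0,w,5): cv2.putText(o,str(x0+i),(i*k,9),0,.33,(0,255,0)); cv2.line(o,(i*k+k//2,10),(i*k+k//2,14),(0,255,0))
    for i in range(0,h,5): cv2.putText(o,str(y0+i),(0,i*k+k//2+3),0,.33,(0,255,0))
    cv2.imwrite(n,o)
E
python3 - <<'E'
from zz import *
s=cv2.imread("pics/side4.png");t=cv2.imread("pics/top4.png")
z(s,375,298,50,50,11,"pics/w4s.png"); z(t,385,230,50,40,12,"pics/w4t.png")
E
```

```text
(no output)
```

View pics/w4s.png

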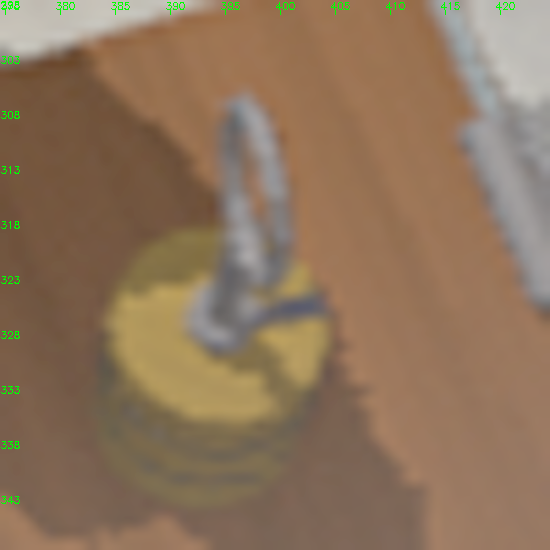

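View pics/w4t.png

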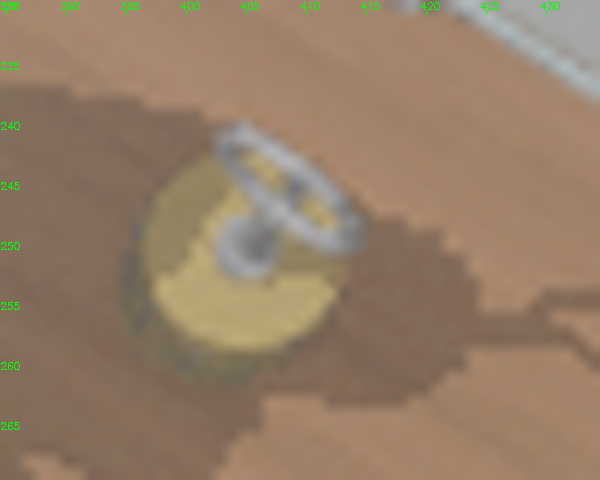

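```bash
cat > eye.py <<'E'
from h import *
def eyepix(c,x,y,yaw,z,n=60):
    t=np.linspace(0,2*np.pi,n); Pts=np.c_[0*t,.014*np.cos(t),.017*np.sin(t)]
    return proj(c,W([x,y,z],yaw,Pts))
if __name__=="__main__":
    a=atz("top",(403.4,241.8),.119); b=atz("top",(415.2,249.5),.119); d=a-b; print(a,b,np.linalg.norm(d),"yaw",np.arctan2(-d[0],d[1]),(a+b)/2)
    x,y=((a+b)/2)[:2]; x0=W([.589,-.2233,0],-.5565,[0,.055,0])[0]; print("well",x0)
    for c,u in(("top",(245/12+385,295/12+230)),("side",(225/11+375,380/11+298))): print(c,"disc top", atz(c,u,.062))
    import cv2
    for c,f,off,k in(("side","w4s",(375,298),11),("top","w4t",(385,230),12)):
        im=cv2.imread(f"pics/{f}.png")
        for yw,col in((-.55,(0,0,255)),(-.7,(255,0,0)),(-.4,(0,255,0))):
            for xx,yy in((x,y),):
                q=((eyepix(c,xx,yy,yw,.119)-off+.5)*k-.5).round().astype(int); cv2.polylines(im,[q.reshape(-1,1,2)],True,col,1)
        cv2.imwrite(f"pics/e_{c}.png",im)
E
python3 eye.py
```

```text
[ 0.62348125 -0.16353752  0.119     ] [ 0.60759559 -0.18867941  0.119     ] 0.029740019220444457 yaw -0.5635031433899079 [ 0.61553842 -0.17610846  0.119     ]
well [ 0.61805197 -0.176599    0.        ]
top disc top [ 0.60633508 -0.1757438   0.062     ]
side disc top [ 0.61070288 -0.18434972  0.062     ]
```

View pics/e_side.png

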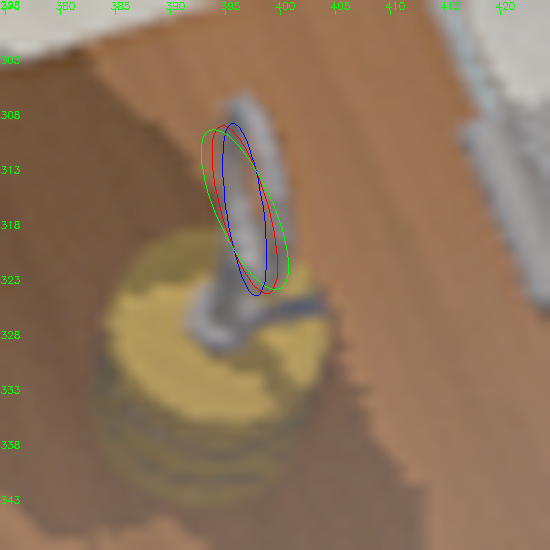

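View pics/e_top.png

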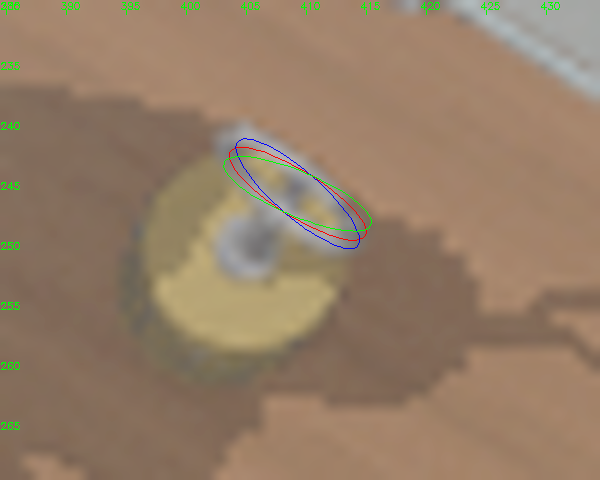

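```bash
python3 - <<'E'
from h import *
print(atz("side",(394.9-.5,327.6-.5),.062),atz("top",(405.4-.5,250.8-.5),.062),tri((394.4,327.1),(404.9,250.3)))
from eye import *
# eye extremes
print("eye top", tri((396.5,307.5),(407.5-0,244.5)))
E
```

```text
[ 0.61834378 -0.17606961  0.062     ] [ 0.61594282 -0.17456291  0.062     ] [ 0.61711958 -0.17536244  0.06197312]
eye top [ 0.61375999 -0.16934068  0.15110401]
```

```bash
cat > plan.py <<'E'
from ik import *
rng=np.random.default_rng(1)
seeds=[rng.uniform(lo,hi) for _ in range(10)]
Wt=np.array([.6178,-.176]); H=np.array([.6585,.1637]); g=np.array([np.cos(1.0),np.sin(1.0)])
def pose(xy,zg,h,p,fl):
    M=tool(h,p); 
    if fl: M=M@np.diag([1,-1,-1])
    return np.r_[xy,zg]+.011*M[:,0],M
out=[]
for p in(28,35):
  for h in(-.95,-.75,-.56,-.35):
    for fl in(0,1):
      A=pose(Wt,.054,h,p,fl); B=pose(Wt-.09*np.array([np.cos(h),np.sin(h)]),.10,h,p,fl)
      U=pose(Wt-.06*np.array([np.cos(h),np.sin(h)]),.24,h,p,fl)
      C1=pose((Wt+H-.06*g)/2-[.05,0],.25,h+.8,p,fl); C=pose(H-.06*g,.18,h+1.6,p,fl); D=pose(H,.16,h+1.6,p,fl)
      for sd in seeds:
        q,e,r=ik(*A,sd)
        if e>.003 or r>.02: continue
        ok=True; qs=[q]; prev=A
        for nx in(U,C1,C,D):
            for f in np.linspace(.25,1,4):
                pp=prev[0]+f*(nx[0]-prev[0]); rv=R.from_matrix(prev[1].T@nx[1]).as_rotvec(); MM=prev[1]@R.from_rotvec(f*rv).as_matrix()
                q,e,r=ik(pp,MM,qs[-1]); ok&=(e<.004 and r<.03 and np.abs(q-qs[-1]).max()<.6); qs.append(q)
            prev=nx
        if not ok: continue
        qs=np.array(qs); mar=np.minimum(qs-lo,hi-qs).min(); out.append((mar,p,h,fl,qs))
out.sort(key=lambda o:-o[0])
for o in out[:12]: print(round(o[0],3),o[1:4],o[4][0].round(2).tolist(),o[4][-1].round(2).tolist())
E
timeout 570 python3 plan.py
cat > reach.py <<'E'
from ik import *
rng=np.random.default_rng(2)
seeds=[rng.uniform(lo,hi) for _ in range(12)]
Wt=np.array([.6178,-.176]); H=np.array([.6585,.1637]); g=np.array([np.cos(1.0),np.sin(1.0)])
def pose(xy,zg,h,p,fl):
    M=tool(h,p); 
    if fl: M=M@np.diag([1,-1,-1])
    return np.r_[xy,zg]+.011*M[:,0],M
for p in(10,30,45):
  for h in(-.9,-.56,-.2):
    for nm,ps in(("A",lambda fl:pose(Wt,.054,h,p,fl)),("D1.6",lambda fl:pose(H,.16,h+1.6,p,fl)),("D-1.54",lambda fl:pose(H,.16,h-1.54,p,fl))):
      for fl in(0,1):
        sol=[]
        for sd in seeds:
            q,e,r=ik(*ps(fl),sd)
            if e<.003 and r<.02: sol.append(q)
        print(p,h,nm,fl,len(sol),[np.round(s,2).tolist() for s in sol[:2]],flush=True)
E
timeout 570 python3 reach.py
```

```text
10 -0.9 A 0 5 [[-0.63, 1.43, 0.45, 2.09, 1.98, 1.06, 1.03], [-0.42, 1.37, 0.17, 2.1, 2.0, 1.36, 1.16]]
10 -0.9 A 1 12 [[-0.59, 1.41, 0.4, 2.1, 1.98, 1.13, -2.08], [-0.59, 1.41, 0.4, 2.1, 1.98, 1.13, -2.08]]
10 -0.9 D1.6 0 7 [[-0.17, 1.19, 0.39, 2.27, 3.92, 1.84, 1.46], [-0.1, 1.16, 0.29, 2.26, 3.94, 1.78, 1.53]]
10 -0.9 D1.6 1 6 [[-0.27, 1.23, 0.53, 2.27, 3.87, 1.95, -1.8], [-0.07, 1.16, 0.25, 2.26, 3.95, 1.75, -1.59]]
10 -0.9 D-1.54 0 0 []
10 -0.9 D-1.54 1 0 []
10 -0.56 A 0 5 [[-0.49, 1.54, 0.46, 2.29, 2.42, 1.51, 0.72], [-0.28, 1.47, 0.22, 2.3, 2.45, 1.72, 0.96]]
10 -0.56 A 1 12 [[-0.5, 1.55, 0.48, 2.29, 2.42, 1.5, -2.43], [-0.43, 1.52, 0.4, 2.29, 2.42, 1.57, -2.36]]
10 -0.56 D1.6 0 0 []
10 -0.56 D1.6 1 0 []
10 -0.56 D-1.54 0 0 []
10 -0.56 D-1.54 1 0 []
10 -0.2 A 0 6 [[-0.49, 1.9, 0.89, 2.36, 2.66, 1.86, 0.22], [0.65, 1.55, -0.34, 2.36, 3.56, 1.95, 2.14]]
10 -0.2 A 1 9 [[-0.38, 1.79, 0.77, 2.36, 2.73, 1.95, -2.72], [-0.38, 1.79, 0.77, 2.36, 2.73, 1.95, -2.72]]
10 -0.2 D1.6 0 4 [[0.69, 1.33, -0.79, 1.67, -0.85, 0.83, 0.9], [0.57, 1.24, -0.55, 1.67, -1.07, 1.01, 1.05]]
10 -0.2 D1.6 1
[... 2667 characters left out ...]
87, -1.11], [-0.63, 1.24, 0.47, 0.76, 0.07, 1.79, -0.86]]
45 -0.2 A 0 6 [[0.07, 0.97, 0.3, 2.3, 3.43, 0.94, 1.24], [-0.19, 1.09, 0.68, 2.31, 3.61, 1.07, 0.86]]
45 -0.2 A 1 7 [[0.28, 0.94, 0.01, 2.3, 3.26, 0.89, -1.61], [0.67, 1.03, -0.54, 2.3, 2.91, 0.91, -1.0]]
45 -0.2 D1.6 0 5 [[0.44, 0.93, -0.62, 1.73, -0.57, 0.59, 0.37], [0.49, 0.96, -0.7, 1.74, -0.44, 0.56, 0.26]]
45 -0.2 D1.6 1 8 [[0.24, 0.86, -0.27, 1.73, -0.92, 0.76, -2.5], [0.63, 1.1, -1.0, 1.74, 0.13, 0.51, 2.91]]
45 -0.2 D-1.54 0 5 [[-0.79, 1.14, 0.54, 1.07, 0.16, 1.46, 2.49], [-0.44, 1.11, -0.33, 1.06, 0.8, 1.68, 2.09]]
45 -0.2 D-1.54 1 7 [[-0.53, 1.09, -0.11, 1.06, 0.65, 1.6, -0.97], [-0.77, 1.13, 0.48, 1.07, 0.21, 1.46, -0.68]]
```

```bash
sed -i 's/for p in(28,35)/for p in(25,32,40)/; s/for h in(-.95,-.75,-.56,-.35)/for h in(-1.1,-1.0,-.9,-.8)/; s/for fl in(0,1)/for fl in(1,)/; s/np.linspace(.25,1,4)/np.linspace(.125,1,8)/; s/h+.8,p,fl); C=/h+.8,p,fl); C=/' plan.py; sed -i 's/        if not ok: continue/        if not ok: fails.append((p,h,len(qs)));continue/; s/^out=\[\]/out=[];fails=[]/' plan.py
sed -i 's/ok&=(e<.004 and r<.03 and np.abs(q-qs\[-1\]).max()<.6); qs.append(q)/ok\&=bool(e<.004 and r<.03 and np.abs(q-qs[-1]).max()<.6); bad=(nx is U,nx is C1,nx is C,nx is D,f,e,r) if not ok and len(qs) else None; qs.append(q)\n                if not ok: break/; s/            prev=nx/            if not ok: print(p,h,[i for i in range(4) if bad[i]],f,e,r); break\n            prev=nx/' plan.py
timeout 570 python3 plan.py
```

```text
25 -1.1 [1] 0.625 0.002189810356257239 0.006550610167809104
25 -1.1 [1] 0.625 0.002189409629036062 0.006550362695408645
25 -1.1 [1] 0.625 0.00218952920984013 0.006550451833864105
25 -1.1 [1] 0.625 0.0021901803628521033 0.006550698995267549
25 -1.1 [1] 0.625 0.002189701382900867 0.006550557674324084
25 -1.1 [1] 0.625 0.0021898033248833283 0.006550602301033859
25 -1.1 [1] 0.625 0.002189392854253903 0.0065503505674552945
25 -1.1 [1] 0.625 0.0021900764625287666 0.0065506974902704105
25 -1.0 [0] 0.625 0.005052380500656928 0.025992449570882068
25 -1.0 [0] 0.625 0.005052380493712899 0.025992449583030916
25 -1.0 [1] 0.5 0.004708606192500679 0.01395754599171642
25 -1.0 [1] 0.5 0.004708301730010717 0.013958007729580824
25 -1.0 [1] 0.5 0.004708456224608652 0.01395778899294513
25 -1.0 [1] 0.5 0.004708479797310733 0.01395775858194391
25 -1.0 [1] 0.5 0.004708505888700077 0.013957710725243244
25 -1.0 [1] 0.5 0.004708327588790176 0.013957974858936581
25 -1.0 [1] 0.5 0.004708744764601527 0.01395730755380041
25 -0.9 [0] 1.0 0.016389011740610557 0.03185363590217099
25 -0.9 [0] 1.0 0.01638901167306801 0
[... 4463 characters left out ...]
5 0.003086569842646508 0.009345023491196104
40 -0.9 [1] 0.875 0.006924582576461964 0.02091383665176328
40 -0.9 [1] 0.625 3.805282288200354e-05 0.00011200156720328692
40 -0.8 [1] 0.25 0.010923379489132119 0.06633692934963509
40 -0.8 [1] 0.25 0.010923379512177027 0.06633692931548132
40 -0.8 [1] 0.5 5.5855035542372925e-05 0.00016607836843990234
40 -0.8 [1] 0.625 0.004072356443933661 0.012279738115271572
40 -0.8 [1] 0.625 0.00407242487692506 0.01227966827267543
40 -0.8 [1] 0.5 4.38506313022652e-05 0.0001305603190992839
40 -0.8 [1] 0.625 0.004072422996395052 0.012279674829897808
40 -0.8 [1] 0.625 0.00407238479659728 0.012279703941534156
40 -0.8 [1] 0.5 7.452508779541071e-05 0.00022113218052203685
```

```bash
sed -i 's/(Wt+H-.06\*g)\/2-\[.05,0\]/np.array([.67,-.01])/; s/Wt-.06\*np.array(\[np.cos(h),np.sin(h)\]),.24/Wt+np.array([.01,.0]),.22/; s/for p in(25,32,40)/for p in(25,33)/' plan.py
timeout 570 python3 plan.py | tail -30
```

```text
25 -0.9 [2] 0.25 0.0045232696559774285 0.008308314577334634
25 -0.9 [2] 0.25 0.004523286123219075 0.00830830595903269
25 -0.9 [2] 0.25 0.004523279224507856 0.008308309318961973
25 -0.9 [2] 0.25 0.004523277286532719 0.008308309833350182
25 -0.9 [2] 0.25 0.004523277610946108 0.008308311364296096
25 -0.9 [2] 0.125 0.001193151799768927 0.0021771770104886618
25 -0.8 [0] 0.75 0.0059089821021227566 0.019698891756025825
25 -0.8 [1] 0.75 8.02214789857914e-05 0.00015485986762217907
25 -0.8 [1] 0.75 7.493660236575148e-05 0.0001446942901361566
25 -0.8 [1] 0.75 7.988180460037307e-05 0.00015420630800141533
33 -1.1 [0] 0.375 0.004959486627901586 0.029920090685934174
33 -1.1 [0] 0.375 0.004959486612535887 0.029920090708856838
33 -1.0 [0] 1.0 0.007557441894015101 0.035769301647426845
33 -1.0 [0] 1.0 0.00755744182389794 0.035769301780755
33 -0.9 [1] 0.25 0.005908586422412185 0.033939739891750816
33 -0.9 [1] 0.25 0.00590858627184192 0.03393974012766482
33 -0.8 [1] 0.125 0.009089603362333868 0.052290322045393835
33 -0.8 [1] 0.125 0.009089603305855027 0.05229032213374669
0.076 (33, -0.8, 1) [-0.13, 1.07,
[... 557 characters left out ...]
.94, -1.79] [0.17, 0.84, -0.23, 2.21, 3.86, 0.8, -1.54]
0.058 (33, -0.9, 1) [0.29, 1.21, -0.66, 2.18, 2.17, 1.57, -1.35] [0.63, 1.1, -0.96, 2.2, 3.16, 0.53, -0.55]
0.057 (33, -0.9, 1) [0.34, 1.25, -0.74, 2.18, 2.19, 1.64, -1.3] [0.66, 1.14, -1.02, 2.2, 3.06, 0.53, -0.43]
0.056 (33, -0.9, 1) [-0.52, 1.15, 0.52, 2.16, 2.35, 0.66, -2.1] [-0.13, 0.83, 0.2, 2.22, 3.99, 1.03, -1.81]
0.05 (33, -0.8, 1) [-0.16, 1.07, 0.05, 2.23, 2.34, 1.06, -1.79] [0.29, 0.86, -0.34, 2.16, 4.02, 0.7, -1.55]
0.041 (33, -1.0, 1) [-0.2, 1.06, 0.02, 2.1, 2.01, 0.99, -1.65] [0.21, 0.85, -0.36, 2.26, 3.6, 0.81, -1.36]
0.041 (33, -1.0, 1) [-0.2, 1.06, 0.02, 2.1, 2.01, 0.99, -1.65] [0.2, 0.85, -0.35, 2.26, 3.6, 0.81, -1.36]
```

```bash
cat > go1.py <<'E'
from ik import *
from plant import bot
s=bot.observe(); q0=s["joint_pos"]
Wt=np.array([.6178,-.176]); h=-.9; u=np.array([np.cos(h),np.sin(h)]); fl=np.diag([1,-1,-1]); M=tool(h,33)@fl
def pose(back,z): return np.r_[Wt-back*u,z]+.011*M[:,0]
qA=np.array([-.16,1.06,-.01,2.17,2.17,1.05,-1.70]); q=qA
for b,z in((0,.056),(.02,.07),(.045,.085),(.045,.14)):
    q,e,r=ik(pose(b,z),M,q); print(b,z,q.round(2),round(e,4),round(r,4))
q1=q
pf,Mf=fk(q0,P,sg); print("model err now",pf-s["eef_pos"])
N=16
for i in range(1,N+1):
    f=i/N; p,m=fk(q0+f*(q1-q0),P,sg); print(i,"TCP",p.round(3),"x",m[:,0].round(2),rel(p,m,s))
print("final exact",pose(.045,.14),rel(pose(.045,.14),M,s))
E
python3 go1.py
```

```text
0 0.056 [-0.16  1.06 -0.01  2.17  2.17  1.05 -1.7 ] 0.0 0.0
0.02 0.07 [-0.19  1.03 -0.02  2.21  2.13  1.06 -1.7 ] 0.0 0.0
0.045 0.085 [-0.23  1.   -0.03  2.24  2.08  1.07 -1.7 ] 0.0 0.0
0.045 0.14 [-0.23  0.87 -0.03  2.26  2.02  1.01 -1.59] 0.0 0.0
model err now [0.00033851 0.00068959 0.00066453]
1 TCP [ 0.524 -0.102  0.305] x [ 0.44 -0.43 -0.79] (array([0.0108, 0.0112, 0.0124]), array([-11.32,  -1.4 ,   5.19]))
2 TCP [ 0.516 -0.112  0.291] x [ 0.4  -0.48 -0.78] (array([0.0215, 0.0235, 0.0226]), array([-22.15,  -2.9 ,   8.64]))
3 TCP [ 0.51  -0.123  0.279] x [ 0.36 -0.53 -0.77] (array([0.0317, 0.0355, 0.0303]), array([-32.94,  -4.6 ,  11.85]))
4 TCP [ 0.505 -0.134  0.268] x [ 0.33 -0.57 -0.75] (array([0.0416, 0.0467, 0.0358]), array([-43.66,  -6.47,  14.77]))
5 TCP [ 0.502 -0.144  0.259] x [ 0.31 -0.61 -0.73] (array([0.0514, 0.0565, 0.0391]), array([-54.31,  -8.46,  17.38]))
6 TCP [ 0.502 -0.154  0.25 ] x [ 0.3  -0.65 -0.7 ] (array([0.0614, 0.0645, 0.0408]), array([-64.88, -10.5 ,  19.67]))
7 TCP [ 0.504 -0.162  0.242] x [ 0.29 -0.68 -0.67] (array([0.0718, 0.0703, 0.0411]), array([-7
[... 533 characters left out ...]
 x [ 0.37 -0.74 -0.56] (array([0.136 , 0.0602, 0.0377]), array([-125.81,  -20.18,   26.49]))
13 TCP [ 0.556 -0.175  0.18 ] x [ 0.41 -0.73 -0.55] (array([0.1513, 0.0499, 0.039 ]), array([-135.34,  -20.6 ,   26.64]))
14 TCP [ 0.569 -0.168  0.165] x [ 0.44 -0.71 -0.54] (array([0.1668, 0.0372, 0.0415]), array([-144.62,  -20.44,   26.64]))
15 TCP [ 0.582 -0.159  0.15 ] x [ 0.48 -0.69 -0.54] (array([0.1824, 0.022 , 0.0455]), array([-153.57,  -19.63,   26.57]))
16 TCP [ 0.596 -0.148  0.134] x [ 0.52 -0.66 -0.54] (array([0.1976, 0.0045, 0.051 ]), array([-162.15,  -18.08,   26.52]))
final exact [ 0.59556214 -0.14797677  0.13400897] (array([0.1976, 0.0045, 0.051 ]), array([-162.15,  -18.08,   26.52]))
```

```bash
sed -i 's/(.045,.14)):/(.045,.14),(.045,.23)):/; s/pose(.045,.14)/pose(.045,.23)/g; s/^N=16/N=20/' go1.py; python3 go1.py
```

```text
0 0.056 [-0.16  1.06 -0.01  2.17  2.17  1.05 -1.7 ] 0.0 0.0
0.02 0.07 [-0.19  1.03 -0.02  2.21  2.13  1.06 -1.7 ] 0.0 0.0
0.045 0.085 [-0.23  1.   -0.03  2.24  2.08  1.07 -1.7 ] 0.0 0.0
0.045 0.14 [-0.23  0.87 -0.03  2.26  2.02  1.01 -1.59] 0.0 0.0
0.045 0.23 [-0.24  0.65 -0.02  2.26  1.88  0.92 -1.35] 0.0 0.0
model err now [0.00033851 0.00068959 0.00066453]
1 TCP [ 0.528 -0.098  0.311] x [ 0.46 -0.41 -0.79] (array([0.006 , 0.0066, 0.0079]), array([-9.06, -0.99,  3.74]))
2 TCP [ 0.522 -0.104  0.302] x [ 0.43 -0.44 -0.79] (array([0.0124, 0.0141, 0.0149]), array([-17.66,  -1.96,   5.85]))
3 TCP [ 0.517 -0.11   0.294] x [ 0.41 -0.47 -0.79] (array([0.0185, 0.0216, 0.0206]), array([-26.24,  -3.02,   7.84]))
4 TCP [ 0.513 -0.117  0.287] x [ 0.39 -0.5  -0.78] (array([0.0243, 0.0288, 0.025 ]), array([-34.78,  -4.17,   9.7 ]))
5 TCP [ 0.51  -0.123  0.281] x [ 0.37 -0.52 -0.77] (array([0.03  , 0.0356, 0.0282]), array([-43.28,  -5.4 ,  11.44]))
6 TCP [ 0.509 -0.13   0.276] x [ 0.35 -0.55 -0.76] (array([0.0357, 0.0418, 0.0302]), array([-51.74,  -6.67,  13.04]))
7 TCP [ 0.508 -0.136  0.271] x [ 0
[... 1084 characters left out ...]
 -0.69 -0.59] (array([0.0982, 0.0444, 0.0092]), array([-132.77,  -17.76,   23.06]))
17 TCP [ 0.563 -0.161  0.236] x [ 0.44 -0.69 -0.58] (array([0.1054, 0.0373, 0.0056]), array([-140.35,  -18.19,   23.79]))
18 TCP [ 0.573 -0.158  0.232] x [ 0.46 -0.68 -0.57] (array([0.1126, 0.029 , 0.0021]), array([-147.78,  -18.39,   24.58]))
19 TCP [ 0.584 -0.153  0.228] x [ 0.49 -0.67 -0.55] (array([ 0.1198,  0.0193, -0.0012]), array([-155.06,  -18.37,   25.47]))
20 TCP [ 0.596 -0.148  0.224] x [ 0.52 -0.66 -0.54] (array([ 0.1267,  0.0084, -0.0044]), array([-162.15,  -18.08,   26.52]))
final exact [ 0.59556214 -0.14797677  0.22400897] (array([ 0.1267,  0.0084, -0.0044]), array([-162.15,  -18.08,   26.52]))
```

First ten steps.

send_rows --pt "0.0854 0.006 0.007 0.008 -9 -1 3.7" --pt "0.0854 0.012 0.014 0.015 -17.6 -2 5.8" --pt "0.0854 0.0185 0.0215 0.0205 -26.2 -3 7.8" --pt "0.0854 0.024 0.029 0.025 -34.8 -4.2 9.7" --pt "0.0854 0.03 0.0355 0.028 -43.3 -5.4 11.4" --pt "0.0854 0.0355 0.042 0.03 -51.7 -6.7 13" --pt "0.0854 0.041 0.047 0.031 -60.1 -8 14.5" --pt "0.0854 0.047 0.052 0.031 -68.5 -9.3 15.9" --pt "0.0854 0.0525 0.0555 0.03 -76.8 -10.6 17.1" --pt "0.0854 0.0585 0.0575 0.0285 -85 -11.9 18.2"

```text
t: 7.98
eef_pos: [0.5122, -0.1533, 0.2594]
eef_rot: [0.612, -0.014, -0.578, 0.54]
contact_force: [-0.1, 0.3, -0.9]
opening: 0.0854
```

```bash
sed -i 's/^N=20/N=12/' go1.py; python3 go1.py; python3 - <<'E'
from h import *
from plant import bot
s=bot.observe(); log(s); print(s["t"],np.round(s["joint_pos"],2))
E
```

```text
0 0.056 [-0.16  1.06 -0.01  2.17  2.17  1.05 -1.7 ] 0.0 0.0
0.02 0.07 [-0.19  1.03 -0.02  2.21  2.13  1.06 -1.7 ] 0.0 0.0
0.045 0.085 [-0.23  1.   -0.03  2.24  2.08  1.07 -1.7 ] 0.0 0.0
0.045 0.14 [-0.23  0.87 -0.03  2.26  2.02  1.01 -1.59] 0.0 0.0
0.045 0.23 [-0.24  0.65 -0.02  2.26  1.88  0.92 -1.35] 0.0 0.0
model err now [-0.01313978 -0.00512569 -0.00450217]
1 TCP [ 0.501 -0.162  0.251] x [ 0.3  -0.67 -0.68] (array([ 0.0079, -0.0087,  0.0119]), array([-7.72, -2.49,  0.03]))
2 TCP [ 0.504 -0.166  0.248] x [ 0.3  -0.68 -0.66] (array([ 0.0134, -0.0078,  0.0109]), array([-14.68,  -3.19,   0.75]))
3 TCP [ 0.509 -0.168  0.244] x [ 0.31 -0.69 -0.65] (array([ 0.0188, -0.0062,  0.0086]), array([-21.54,  -3.75,   1.53]))
4 TCP [ 0.514 -0.17   0.241] x [ 0.32 -0.7  -0.64] (array([ 0.0239, -0.004 ,  0.0048]), array([-28.28,  -4.17,   2.39]))
5 TCP [ 0.521 -0.171  0.239] x [ 0.34 -0.71 -0.62] (array([ 0.0287, -0.0013, -0.0003]), array([-34.9 ,  -4.48,   3.34]))
6 TCP [ 0.529 -0.171  0.236] x [ 0.35 -0.71 -0.61] (array([ 0.0332,  0.0017, -0.0068]), array([-41.37,  -4.66,   4.42]))
7 TCP [ 0.538
[... 185 characters left out ...]
-0.0239]), array([-53.82,  -4.73,   7.  ]))
9 TCP [ 0.559 -0.164  0.229] x [ 0.43 -0.7  -0.57] (array([ 0.044 ,  0.0123, -0.0344]), array([-59.76,  -4.64,   8.54]))
10 TCP [ 0.571 -0.16   0.227] x [ 0.46 -0.69 -0.56] (array([ 0.0464,  0.0161, -0.046 ]), array([-65.49,  -4.5 ,  10.27]))
11 TCP [ 0.583 -0.155  0.225] x [ 0.49 -0.67 -0.55] (array([ 0.048 ,  0.0202, -0.0588]), array([-70.99,  -4.32,  12.21]))
12 TCP [ 0.596 -0.148  0.224] x [ 0.52 -0.66 -0.54] (array([ 0.0487,  0.0244, -0.0725]), array([-76.24,  -4.12,  14.35]))
final exact [ 0.59556214 -0.14797677  0.22400897] (array([ 0.0487,  0.0244, -0.0725]), array([-76.24,  -4.12,  14.35]))
7.975 [-0.68  0.52  0.64  2.27  1.28  0.47 -2.07]
```

send_rows --pt "0.0854 0.006 0.001 0 -7.6 -1 0.6" --pt "0.0854 0.012 0.001 -0.001 -15.2 -2 1.2" --pt "0.0854 0.018 0.002 -0.003 -22.8 -3 1.8" --pt "0.0854 0.024 0.003 -0.006 -30.4 -3.5 2.7" --pt "0.0854 0.03 0.004 -0.012 -38 -4 3.9" --pt "0.0854 0.036 0.006 -0.02 -45.6 -4.4 5.3" --pt "0.0854 0.041 0.01 -0.032 -53.2 -4.6 7" --pt "0.0854 0.045 0.014 -0.045 -60.8 -4.5 9" --pt "0.0854 0.048 0.02 -0.06 -68.5 -4.3 11.6" --pt "0.0854 0.0487 0.0244 -0.0725 -76.2 -4.1 14.3"

```text
t: 9.22
eef_pos: [0.5959, -0.149, 0.2236]
eef_rot: [0.124, 0.257, -0.417, 0.863]
contact_force: [0.1, -0.0, -0.3]
opening: 0.0856
```

```bash
python3 - <<'E'
from h import *
from plant import bot,grab_frame
s=bot.observe(); log(s); print(s["t"],np.round(s["joint_pos"],2))
M=tool(-.9,33)@np.diag([1,-1,-1]); u=np.array([np.cos(-.9),np.sin(-.9)])
for b,z in((.045,.14),(.045,.085),(.02,.07),(0,.056)): print(b,z,rel(np.r_[np.array([.6178,-.176])-b*u,z]+.011*M[:,0],M,s))
import cv2
for n in("side","top"): cv2.imwrite(f"pics/{n}5.png",cv2.resize(grab_frame(n)["frame"][180:440,280:600,::-1],None,fx=1.5,fy=1.5))
E
python3 fk.py
```

```text
9.225 [-0.62  0.73  0.57  2.28  1.99  0.57 -1.53]
0.045 0.14 (array([ 0.0481,  0.0004, -0.0756]), array([ 0.02, -0.11, -0.01]))
0.045 0.085 (array([ 0.0781,  0.0004, -0.1217]), array([ 0.02, -0.11, -0.01]))
0.02 0.07 (array([ 0.1073,  0.0004, -0.1206]), array([ 0.02, -0.11, -0.01]))
0 0.056 (array([ 0.1317,  0.0004, -0.1214]), array([ 0.02, -0.11, -0.01]))
0.003854364865165504 (-1, -1, -1, -1) [-0.042   0.3436  0.0167  0.5486 -0.0074  0.3741  0.0046  0.3403  1.5339]
0.0038543648651655654 (-1, -1, -1, -1) [-0.042   0.3436  0.0167  0.5486 -0.0074  0.3741  0.0046  0.3403  1.5339]
0.0038543648651656456 (-1, -1, -1, -1) [-0.042   0.3436  0.0167  0.5486 -0.0074  0.3741  0.0046  0.3403  1.5339]
0.0038543648651660706 (-1, -1, -1, -1) [-0.042   0.3436  0.0167  0.5486 -0.0074  0.3741  0.0046  0.3403  1.5339]
[0.0051 0.0284 0.0253 0.0145 0.018  0.0181 0.0239 0.0246]
```

View pics/side5.png

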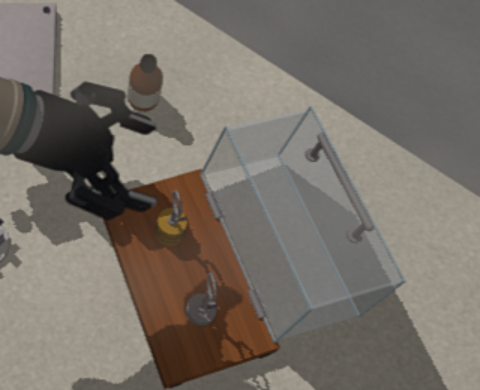

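send_rows --pt "0.0854 0.015 0 -0.024 0 0 0" --pt "0.0854 0.038 0 -0.06 0 0 0" --pt "0.0854 0.058 0 -0.092 0 0 0" --pt "0.0854 0.072 0 -0.114 0 0 0" --pt "0.0854 0.08 0 -0.121 0 0 0" --pt "0.0854 0.096 0 -0.121 0 0 0" --pt "0.0854 0.112 0 -0.121 0 0 0" --pt "0.0854 0.126 0 -0.121 0 0 0" --pt "0.0854 0.134 0 -0.121 0 0 0" --pt "0.0854 0.135 0 -0.121 0 0 0"

```text
t: 10.58
eef_pos: [0.6246, -0.1865, 0.0483]
eef_rot: [0.125, 0.256, -0.418, 0.862]
contact_force: [-0.9, 0.6, -0.3]
opening: 0.085
```

```bash
python3 - <<'E'
from h import *
from plant import bot,grab_frame
s=bot.observe(); log(s); print(s["t"],np.round(s["joint_pos"],2),s["contact_force"])
from zz import *
for n,b in(("side",(350,270,100,90)),("top",(370,210,100,80))): z(np.ascontiguousarray(grab_frame(n)["frame"][:,:,::-1]),*b,6,f"pics/{n}6.png")
M=tool(-.9,33)@np.diag([1,-1,-1]); print(rel(np.r_[.6178,-.176,.056]+.015*M[:,0],M,s))
E
```

```text
10.575 [-0.39  1.1   0.36  2.2   2.26  0.79 -1.93] [-0.92914886  0.59352645 -0.32500683]
(array([ 0.0004,  0.0012, -0.0003]), array([-0.17, -0.13,  0.12]))
```

View pics/side6.png

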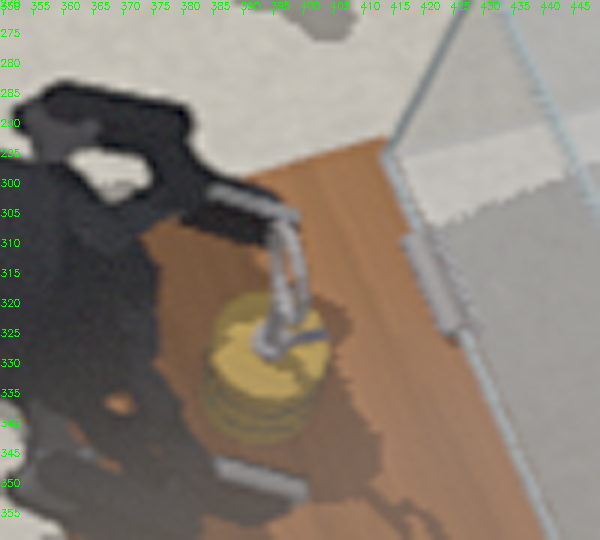

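View pics/top6.png

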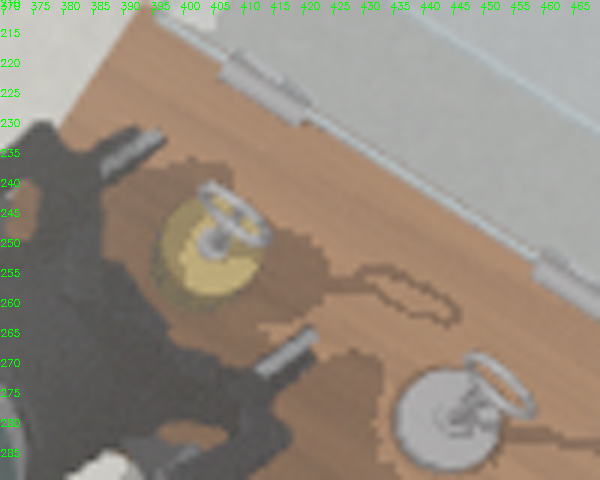

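send_rows --pt "0.055 0 0 0 0 0 0" --pt "0.042 0 0 0 0 0 0" --pt "0.036 0 0 0 0 0 0" --pt "0.03 0 0 0 0 0 0" --pt "0.03 0 0 0 0 0 0" --pt "0.03 0 0 0 0 0 0" --force 50

```text
t: 11.42
eef_pos: [0.6247, -0.1853, 0.0487]
eef_rot: [0.125, 0.256, -0.417, 0.863]
contact_force: [-2.8, 5.0, 6.9]
opening: 0.0353
```

```bash
cat > snap.py <<'E'
import sys
from h import *
from plant import bot,grab_frame
from zz import *
def snap(tag,sb=(350,270,100,90),tb=(370,210,100,80),k=6):
    s=bot.observe(); log(s); print(s["t"],np.round(s["joint_pos"],2),"F",np.round(s["contact_force"],1),"T",np.round(s["torque"],2),"op",round(float(s["opening"]),4)); print(np.round(s["eef_pos"],4),R.from_quat(s["eef_rot"]).as_matrix()[:,0].round(3))
    for n,b in(("side",sb),("top",tb)):
        if b: z(np.ascontiguousarray(grab_frame(n)["frame"][:,:,::-1]),*b,k,f"pics/{n}{tag}.png")
    return s
E
python3 - <<'E'
from snap import *
s=snap("7"); M=R.from_quat(s["eef_rot"]).as_matrix(); print("up 40mm tool:",(M.T@[0,0,.04]).round(4),(M.T@[0,0,.16]).round(4))
E
```

```text
11.425 [-0.39  1.1   0.36  2.2   2.26  0.79 -1.93] F [-2.8  5.   6.9] T [0.51 0.19 0.23] op 0.0353
[ 0.6247 -0.1853  0.0487] [ 0.52  -0.656 -0.547]
up 40mm tool: [-0.0219  0.0001  0.0335] [-0.0874  0.0003  0.134 ]
```

View pics/side7.png

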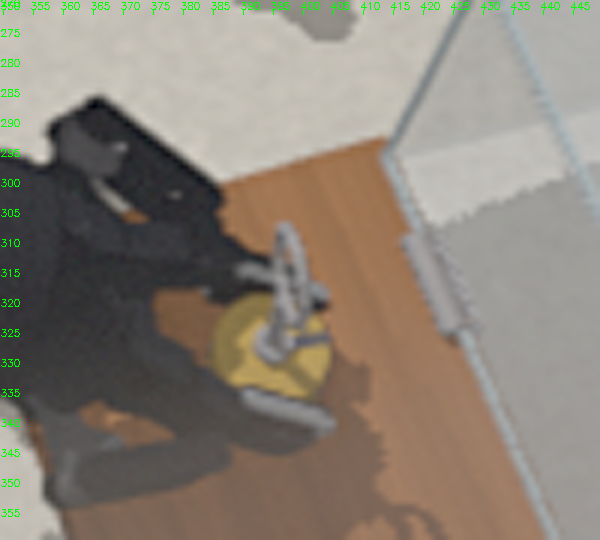

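send_rows --pt "0.03 -0.001 0 0.0015 0 0 0" --pt "0.03 -0.004 0 0.006 0 0 0" --pt "0.03 -0.01 0 0.015 0 0 0" --pt "0.03 -0.018 0 0.027 0 0 0" --pt "0.03 -0.03 0 0.045 0 0 0" --pt "0.03 -0.044 0 0.067 0 0 0" --pt "0.03 -0.055 0 0.084 0 0 0" --pt "0.03 -0.057 0 0.087 0 0 0"

```text
t: 12.52
eef_pos: [0.6246, -0.1856, 0.155]
eef_rot: [0.126, 0.255, -0.418, 0.863]
contact_force: [0.1, -0.2, -4.9]
opening: 0.0357
```

```bash
python3 - <<'E'
from snap import *
s=snap("8",(340,200,100,100),(370,170,100,90))
E
```

```text
12.525 [-0.46  0.88  0.47  2.23  2.2   0.65 -1.74] F [ 0.1 -0.2 -4.9] T [1.18 1.01 0.01] op 0.0357
[ 0.6246 -0.1856  0.155 ] [ 0.521 -0.656 -0.545]
```

View pics/side8.png

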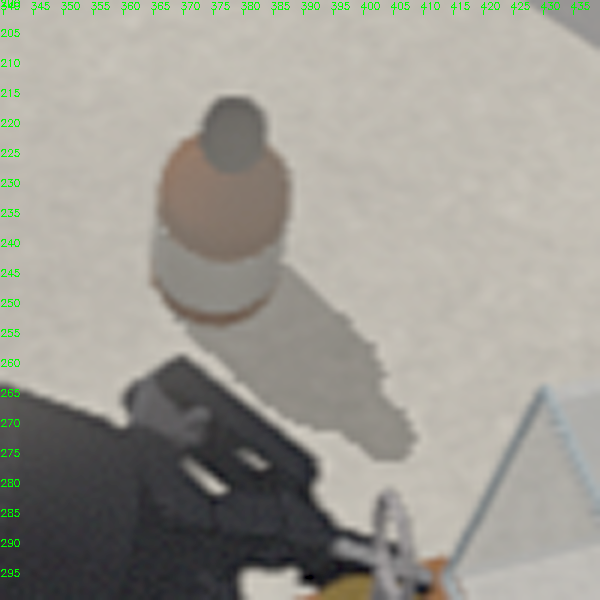

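View pics/top8.png

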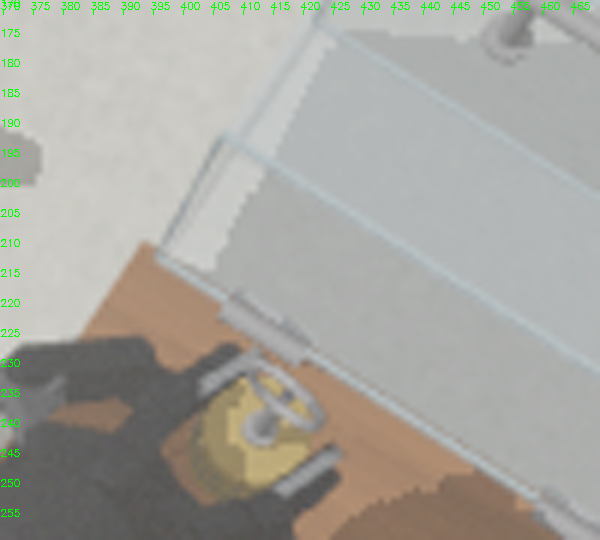

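```bash
cat > carry.py <<'E'
from h import *
M0=R.from_quat([0.125,0.256,-0.417,0.863]).as_matrix(); off0=np.array([.0069,-.0093,-.0853])
def tgt(eye,dyaw):
    Z=R.from_euler("z",dyaw).as_matrix(); return np.array(eye)+Z@off0, Z@M0
H=np.array([.6585,.1637]); g=np.array([np.cos(1.0),np.sin(1.0)]); SEAT=.238
E
cat > seq.py <<'E'
import sys
from carry import *
from plant import bot
def seq(e0,y0,e1,y1,n):
    s=bot.observe(); 
    for i in range(1,n+1):
        f=i/n; f=f*f*(3-2*f); print(i,*rel(*tgt(np.array(e0)+f*(np.array(e1)-e0),y0+f*(y1-y0)),s))
E
python3 - <<'E'
from seq import *
seq((.6178,-.176,.2403),0,(.672,-.01,.262),.8,10)
E
```

```text
1 [-0.0033  0.0045  0.0008] [-0.77 -0.04  1.1 ]
2 [-0.0103  0.0162 -0.0019] [-2.67 -0.03  4.02]
3 [-0.0208  0.0336 -0.0059] [-5.47 -0.02  8.32]
4 [-0.0336  0.0546 -0.0108] [-8.88  0.   13.54]
5 [-0.0476  0.0774 -0.0162] [-12.59   0.02  19.22]
6 [-0.0618  0.1002 -0.0217] [-16.3    0.04  24.9 ]
7 [-0.0749  0.1211 -0.0268] [-19.7    0.05  30.12]
8 [-0.0858  0.1382 -0.0311] [-22.51   0.07  34.42]
9 [-0.0932  0.1498 -0.034 ] [-24.41   0.08  37.34]
10 [-0.0959  0.1541 -0.0351] [-25.11   0.08  38.41]
```

send_rows --pt "0.03 -0.003 0.0045 0 -0.8 0 1.1" --pt "0.03 -0.01 0.016 -0.002 -2.7 0 4" --pt "0.03 -0.021 0.0335 -0.006 -5.5 0 8.3" --pt "0.03 -0.0335 0.0545 -0.011 -8.9 0 13.5" --pt "0.03 -0.0475 0.0775 -0.016 -12.6 0 19.2" --pt "0.03 -0.062 0.1 -0.0215 -16.3 0 24.9" --pt "0.03 -0.075 0.121 -0.027 -19.7 0 30.1" --pt "0.03 -0.086 0.138 -0.031 -22.5 0 34.4" --pt "0.03 -0.093 0.15 -0.034 -24.4 0 37.3" --pt "0.03 -0.096 0.154 -0.035 -25.1 0 38.4"

```text
t: 13.88
eef_pos: [0.6829, -0.0117, 0.1759]
eef_rot: [0.015, 0.285, -0.048, 0.957]
contact_force: [0.2, -0.2, -4.2]
opening: 0.0353
```

```bash
python3 - <<'E'
from snap import *
from seq import *
s=snap("9",None,None); print(rel(*tgt((.672,-.01,.262),.8),s))
e=np.r_[H-.06*g,SEAT+.018]; print(e)
seq((.672,-.01,.262),.8,e,1.6,10)
E
```

```text
13.875 [-0.26  0.77  0.23  2.35  3.04  0.94 -1.76] F [ 0.2 -0.2 -4.2] T [ 0.18  1.63 -0.05] op 0.0353
[ 0.6829 -0.0117  0.1759] [ 0.833 -0.083 -0.546]
(array([0.    , 0.0002, 0.0009]), array([ 0.04, -0.02,  0.  ]))
[0.62608186 0.11321174 0.256     ]
1 [-0.0013  0.0038 -0.0001] [-0.66 -0.01  1.08]
2 [-0.0047  0.0134 -0.0029] [-2.56 -0.01  3.99]
3 [-0.0099  0.0277 -0.0071] [-5.37  0.    8.29]
4 [-0.0162  0.045  -0.0123] [-8.770e+00  1.000e-02  1.351e+01]
5 [-0.0233  0.0637 -0.018 ] [-12.48   0.03  19.2 ]
6 [-0.0304  0.0824 -0.0237] [-16.19   0.04  24.88]
7 [-0.0371  0.0996 -0.0291] [-19.59   0.05  30.1 ]
8 [-0.0427  0.1136 -0.0336] [-22.4    0.06  34.4 ]
9 [-0.0465  0.1231 -0.0366] [-24.3    0.07  37.32]
10 [-0.0479  0.1266 -0.0378] [-25.     0.07  38.39]
```

send_rows --pt "0.03 -0.0013 0.004 0 -0.7 0 1.1" --pt "0.03 -0.0047 0.0134 -0.003 -2.6 0 4" --pt "0.03 -0.01 0.0277 -0.007 -5.4 0 8.3" --pt "0.03 -0.0162 0.045 -0.0123 -8.8 0 13.5" --pt "0.03 -0.0233 0.0637 -0.018 -12.5 0 19.2" --pt "0.03 -0.0304 0.0824 -0.0237 -16.2 0 24.9" --pt "0.03 -0.037 0.0996 -0.029 -19.6 0 30.1" --pt "0.03 -0.0427 0.1136 -0.0336 -22.4 0 34.4" --pt "0.03 -0.0465 0.123 -0.0366 -24.3 0 37.3" --pt "0.03 -0.048 0.1266 -0.0378 -25 0 38.4"

```text
t: 15.12
eef_pos: [0.635, 0.1197, 0.1703]
eef_rot: [-0.097, 0.268, 0.328, 0.901]
contact_force: [0.5, -0.2, -3.9]
opening: 0.0352
```

```bash
python3 - <<'E'
from snap import *
from carry import *
s=snap("10",(235,130,90,90),(215,180,80,80)); e=np.r_[H-.06*g,SEAT+.018]; print(rel(*tgt(e,1.6),s))
for c in("side","top"): print(c,"eye",proj(c,e).round(1),"seat",proj(c,np.r_[H,SEAT]).round(1))
E
```

```text
15.125 [ 0.03  0.77  0.09  2.29  4.    0.98 -1.69] F [ 0.5 -0.2 -3.9] T [-0.95  1.19  0.01] op 0.0352
[0.635  0.1197 0.1703] [ 0.641  0.54  -0.546]
(array([0.0002, 0.0004, 0.0006]), array([0.01, 0.02, 0.02]))
side eye [[280.4 186.6]] seat [[273.3 167.8]]
top eye [[267.5 222. ]] seat [[243. 207.]]
```

View pics/side10.png

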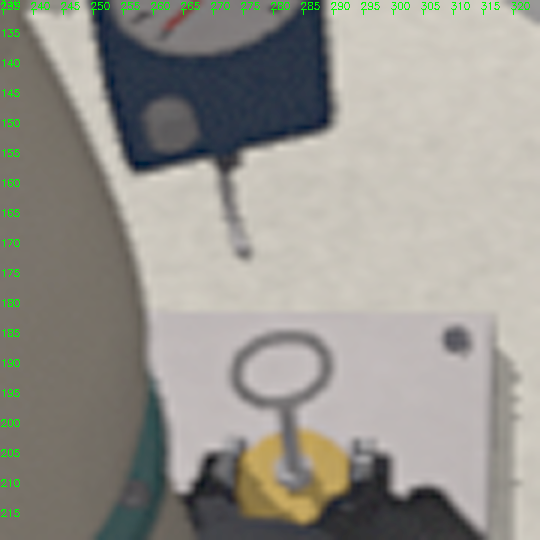

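View pics/top10.png

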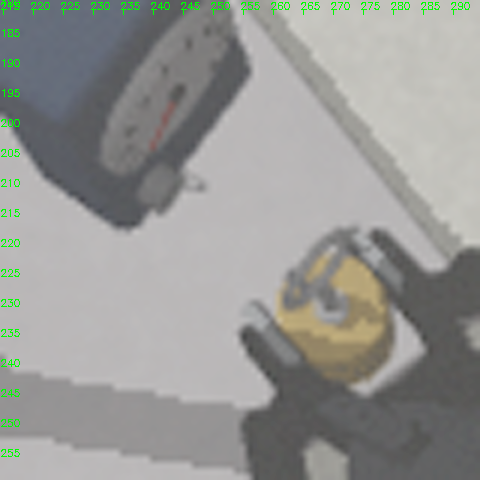

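```bash
cat > hk.py <<'E'
from h import *
import cv2
def hookpts(p,yaw):
    a=np.linspace(np.pi,2*np.pi,30); x=.0122*np.cos(a); zz=.010+.0125*np.sin(a)
    pts=np.r_[np.c_[x,0*x,zz],[[.0122,0,.02],[.005,0,.03],[0,0,.034],[0,0,.049]]]
    return W(p,yaw,pts)
def ov(c,img,box,k,out,sets):
    x0,y0,w,h=box; o=cv2.resize(img[y0:y0+h,x0:x0+w],None,fx=k,fy=k,interpolation=cv2.INTER_CUBIC); o=np.clip(255*(o/255.)**.6,0,255).astype(np.uint8)
    for Pt,col in sets:
        q=((proj(c,Pt)-[x0,y0]+.5)*k-.5).round().astype(int); cv2.polylines(o,[q.reshape(-1,1,2)],False,col,1)
    cv2.imwrite(out,o)
if __name__=="__main__":
    from plant import grab_frame
    ims={c:np.ascontiguousarray(grab_frame(c)["frame"][:,:,::-1]) for c in("side","top")}
    for c in ims: cv2.imwrite(f"pics/raw11_{c}.png",ims[c])
    S=[(hookpts([.6585,.1637,z],1.0),col) for z,col in((.234,(0,0,255)),(.238,(0,255,0)),(.242,(255,0,0)))]
    ov("side",ims["side"],(255,145,40,60),12,"pics/hk_side.png",S); ov("top",ims["top"],(225,190,50,45),12,"pics/hk_top.png",S)
E
python3 hk.py
```

```text
(no output)
```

View pics/hk_side.png

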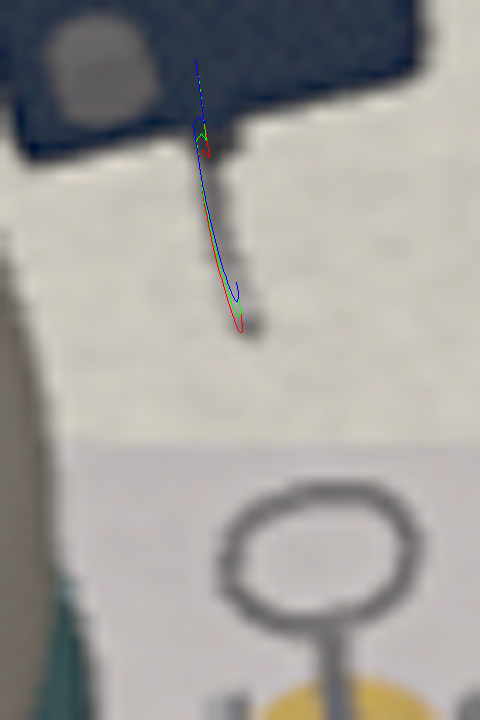

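View pics/hk_top.png

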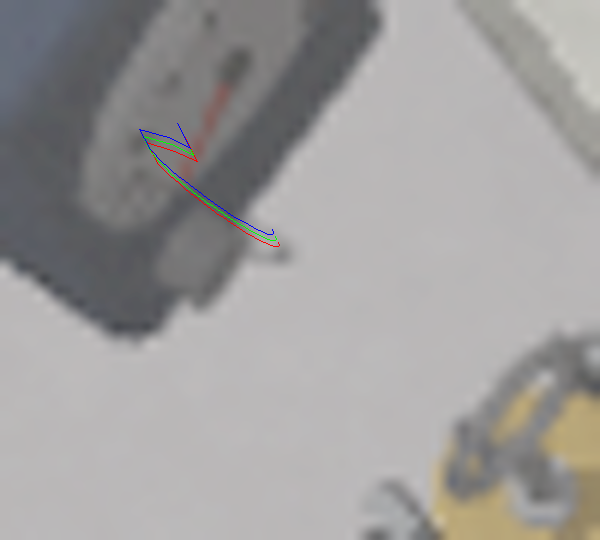

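```bash
python3 - <<'E'
from hk import *
from carry import *
e=np.r_[H-.06*g,SEAT+.018]
t=np.linspace(0,2*np.pi,60); E0=lambda p,y:W(p,y,np.c_[0*t,.014*np.cos(t),-.015+.017*np.sin(t)])
for c,b in(("side",(255,175,50,50)),("top",(250,205,50,45))):
    ov(c,cv2.imread(f"pics/raw11_{c}.png"),b,12,f"pics/ey_{c}.png",[(E0(e,1.0),(0,0,255)),(E0(e,.9),(0,255,0)),(E0(e,1.1),(255,0,0)),(np.array([e-[0,0,.036],e-[0,0,.072]]),(0,0,255))])
E
```

```text
(no output)
```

View pics/ey_side.png

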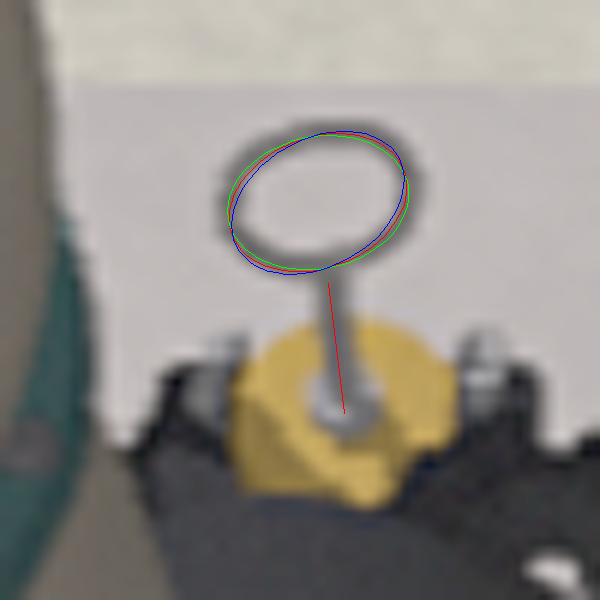

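View pics/ey_top.png

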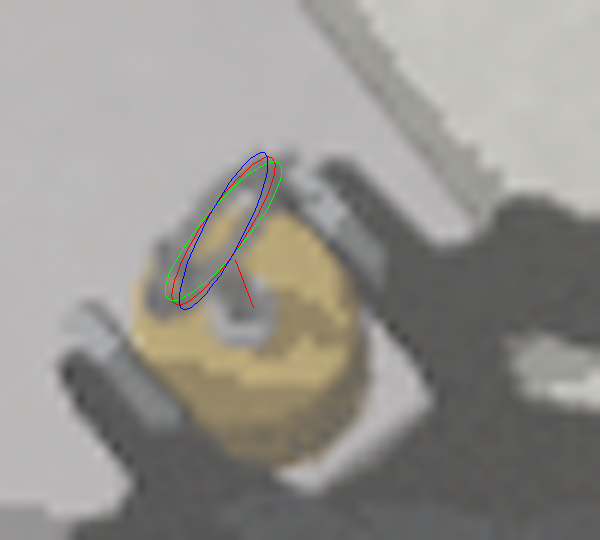

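```bash
python3 - <<'E'
from carry import *
from plant import bot
s=bot.observe(); H2=np.array([.6575,.1625])
for d in(.05,.035,.02,.005,0): print(d,rel(*tgt(np.r_[H2-d*g,SEAT+.018],1.6),s))
E
```

```text
0.05 (array([0.0069, 0.0028, 0.0047]), array([-0.02,  0.04,  0.05]))
0.035 (array([0.0189, 0.0072, 0.0125]), array([-0.02,  0.04,  0.05]))
0.02 (array([0.0309, 0.0117, 0.0203]), array([-0.02,  0.04,  0.05]))
0.005 (array([0.0429, 0.0161, 0.0281]), array([-0.02,  0.04,  0.05]))
0 (array([0.0469, 0.0176, 0.0308]), array([-0.02,  0.04,  0.05]))
```

send_rows --pt "0.03 0.003 0.001 0.002 0 0 0" --pt "0.03 0.007 0.003 0.005 0 0 0" --pt "0.03 0.013 0.005 0.0085 0 0 0" --pt "0.03 0.019 0.007 0.0125 0 0 0" --pt "0.03 0.023 0.0088 0.015 0 0 0" --pt "0.03 0.023 0.0088 0.015 0 0 0"

```text
t: 16.08
eef_pos: [0.6504, 0.1453, 0.1706]
eef_rot: [-0.096, 0.268, 0.329, 0.901]
contact_force: [-0.4, 0.8, -4.7]
opening: 0.0351
```

```bash
python3 - <<'E'
from snap import *
from carry import *
s=snap("12",(245,145,60,60),(225,185,60,50),10); H2=np.array([.6575,.1625])
for d in(.03,.02,.005,0): print(d,rel(*tgt(np.r_[H2-d*g,SEAT+.018],1.6),s))
E
```

```text
16.075 [-0.02  0.77  0.07  2.26  3.95  0.95 -1.71] F [-0.4  0.8 -4.7] T [-1.06  1.19 -0.01] op 0.0351
[0.6504 0.1453 0.1706] [ 0.641  0.54  -0.545]
0.03 (array([-0.0005, -0.0007, -0.0002]), array([ 0.01,  0.06, -0.01]))
0.02 (array([0.0075, 0.0023, 0.005 ]), array([ 0.01,  0.06, -0.01]))
0.005 (array([0.0195, 0.0067, 0.0128]), array([ 0.01,  0.06, -0.01]))
0 (array([0.0235, 0.0082, 0.0154]), array([ 0.01,  0.06, -0.01]))
```

View pics/side12.png

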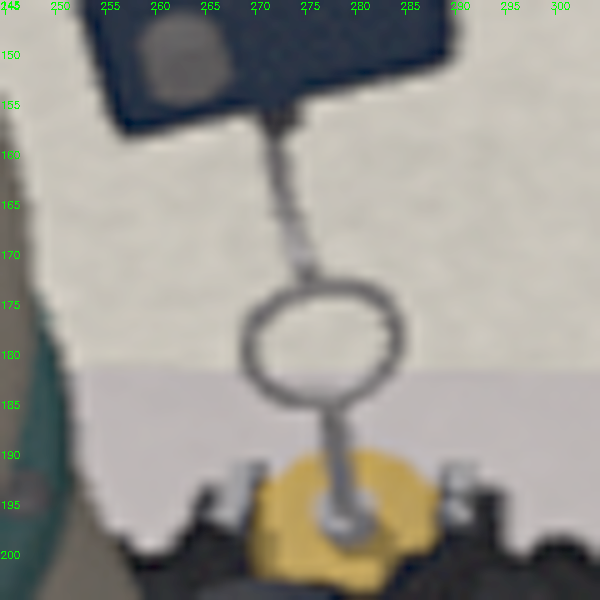

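View pics/top12.png

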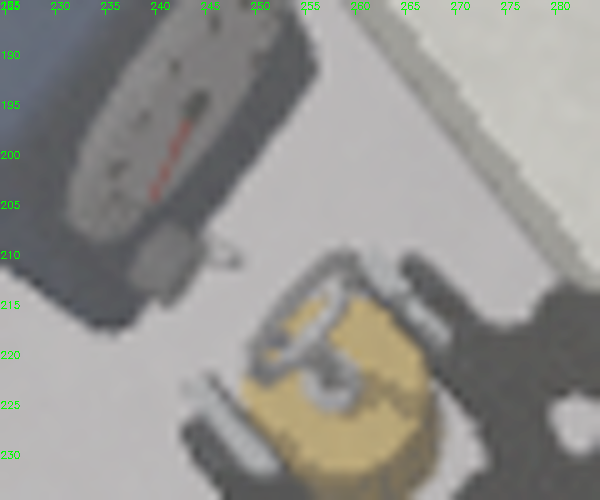

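send_rows --pt "0.03 0.003 0.001 0.002 0 0 0" --pt "0.03 0.0075 0.002 0.005 0 0 0" --pt "0.03 0.0125 0.004 0.008 0 0 0" --pt "0.03 0.0175 0.006 0.0115 0 0 0" --pt "0.03 0.0215 0.0072 0.014 0 0 0" --pt "0.03 0.0235 0.0077 0.0154 0 0 0" --pt "0.03 0.0235 0.0077 0.0154 0 0 0"

```text
t: 17.05
eef_pos: [0.6668, 0.1685, 0.1705]
eef_rot: [-0.097, 0.268, 0.328, 0.901]
contact_force: [-0.1, 0.1, -4.4]
opening: 0.0349
```

```bash
python3 - <<'E'
from snap import *
from carry import *
s=snap("13",(245,130,60,60),(215,180,60,50),10); H2=np.array([.6575,.1625])
print(rel(*tgt(np.r_[H2,SEAT+.018],1.6),s)); M=R.from_quat(s["eef_rot"]).as_matrix(); print("down 10mm",(M.T@[0,0,-.01]).round(4))
E
```

```text
17.05 [-0.07  0.78  0.06  2.22  3.91  0.91 -1.73] F [-0.1  0.1 -4.4] T [-1.04  1.23 -0.02] op 0.0349
[0.6668 0.1685 0.1705] [ 0.641  0.539 -0.546]
(array([0.0004, 0.001 , 0.0005]), array([-0.01,  0.02,  0.04]))
down 10mm [ 0.0055 -0.     -0.0084]
```

View pics/side13.png

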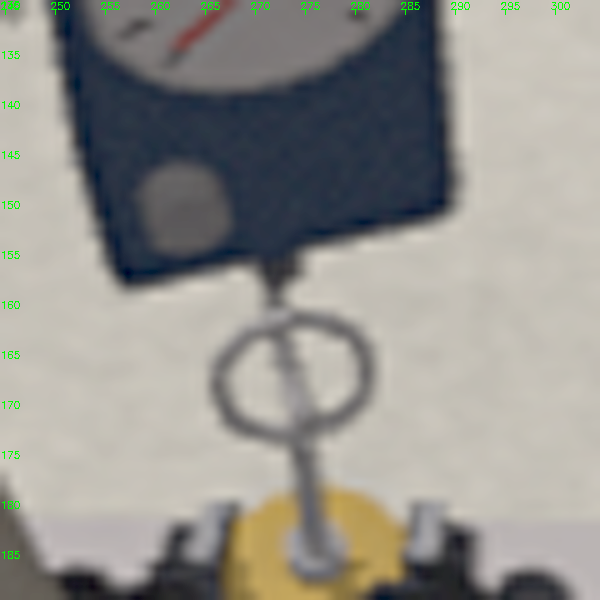

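View pics/top13.png

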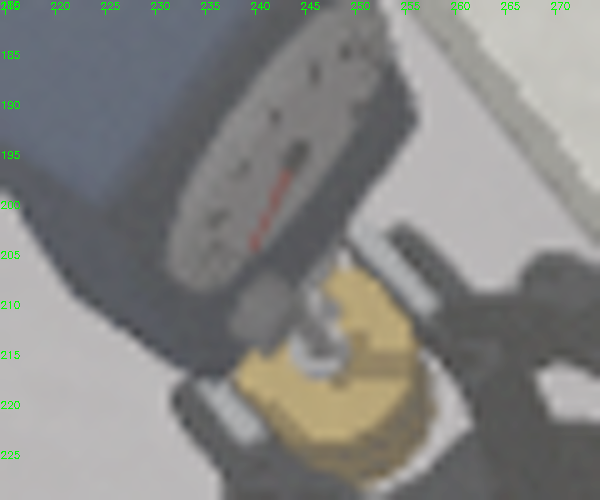

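send_rows --pt "0.03 0.0014 0 -0.0021 0 0 0" --pt "0.03 0.0033 0 -0.005 0 0 0" --pt "0.03 0.0055 0 -0.0084 0 0 0" --pt "0.03 0.0072 0 -0.0109 0 0 0" --pt "0.03 0.0083 0 -0.0126 0 0 0" --pt "0.03 0.0094 0 -0.0143 0 0 0" --pt "0.03 0.0099 0 -0.0151 0 0 0" --pt "0.03 0.0099 0 -0.0151 0 0 0"

```text
t: 18.15
eef_pos: [0.6667, 0.1682, 0.1523]
eef_rot: [-0.097, 0.268, 0.328, 0.901]
contact_force: [-0.1, -0.7, -4.7]
opening: 0.0354
```

```bash
python3 - <<'E'
from snap import *
s=snap("14",(235,100,60,85),(215,180,60,50),7)
E
```

```text
18.15 [-0.07  0.82  0.07  2.22  3.88  0.95 -1.7 ] F [-0.1 -0.7 -4.7] T [-0.97  1.15  0.03] op 0.0354
[0.6667 0.1682 0.1523] [ 0.641  0.539 -0.546]
```

View pics/side14.png

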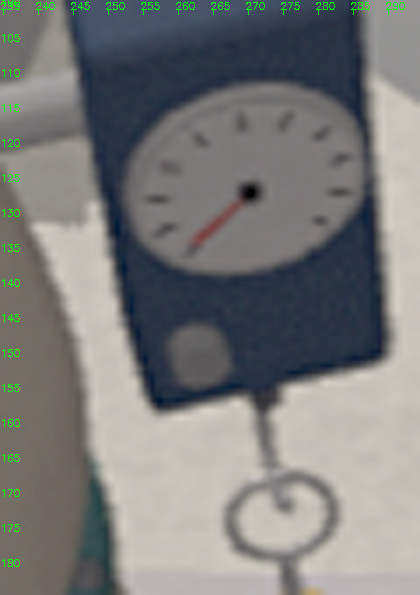

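send_rows --pt "0.03 0.0011 0 -0.0017 0 0 0" --pt "0.03 0.0022 0 -0.0034 0 0 0" --pt "0.03 0.0022 0 -0.0034 0 0 0"

```text
t: 18.62
eef_pos: [0.667, 0.1683, 0.1486]
eef_rot: [-0.096, 0.268, 0.328, 0.901]
contact_force: [-0.1, -0.4, -1.9]
opening: 0.0353
```

send_rows --pt "0.03 0.0011 0 -0.0017 0 0 0" --pt "0.03 0.0022 0 -0.0034 0 0 0" --pt "0.03 0.0022 0 -0.0034 0 0 0"

```text
t: 19.0
eef_pos: [0.6675, 0.1686, 0.1453]
eef_rot: [-0.096, 0.267, 0.328, 0.901]
contact_force: [-0.4, -0.6, 1.2]
opening: 0.0353
```

send_rows --pt "0.03 0.0011 0 -0.0017 0 0 0" --pt "0.03 0.0022 0 -0.0034 0 0 0" --pt "0.03 0.0028 0 -0.0042 0 0 0" --pt "0.03 0.0028 0 -0.0042 0 0 0"

```text
t: 19.5
eef_pos: [0.6684, 0.1692, 0.1418]
eef_rot: [-0.096, 0.265, 0.328, 0.902]
contact_force: [-2.4, -1.6, 6.8]
opening: 0.0353
```

```bash
python3 - <<'E'
from snap import *
s=snap("15",(235,100,60,95),(215,180,60,50),6)
E
```

```text
19.5 [-0.07  0.85  0.07  2.22  3.87  0.98 -1.68] F [-2.4 -1.6  6.8] T [ 0.1  -0.11  0.11] op 0.0353
[0.6684 0.1692 0.1418] [ 0.644  0.541 -0.54 ]
```

View pics/side15.png

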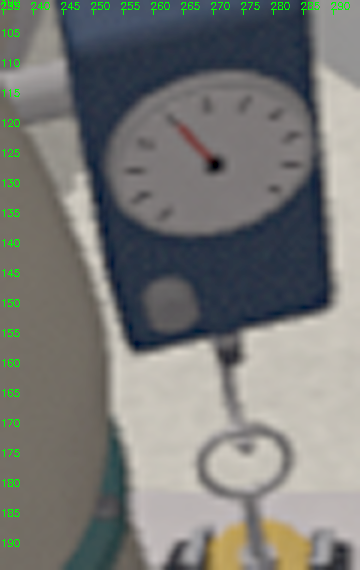

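send_rows --pt "0.03 -0.0008 0 0.0012 0 0 0" --pt "0.03 -0.0016 0 0.0024 0 0 0" --pt "0.03 -0.0024 0 0.0037 0 0.2 0" --pt "0.03 -0.0024 0 0.0037 0 0.2 0" --pt "0.03 -0.0024 0 0.0037 0 0.2 0"

```text
t: 20.23
eef_pos: [0.6682, 0.169, 0.1459]
eef_rot: [-0.097, 0.267, 0.328, 0.901]
contact_force: [-0.8, -0.7, 0.6]
opening: 0.0353
```

```bash
python3 - <<'E'
from snap import *
s=snap("16",None,None)
E
```

```text
20.225 [-0.07  0.84  0.07  2.22  3.88  0.96 -1.69] F [-0.8 -0.7  0.6] T [-0.54  0.64  0.01] op 0.0353
[0.6682 0.169  0.1459] [ 0.642  0.54  -0.544]
```

send_rows --pt "0.03 -0.0011 0.0002 -0.0007 0 0 0" --pt "0.03 -0.0015 0.0002 -0.0009 0 0 0" --pt "0.03 -0.0015 0.0002 -0.0009 0 0 0"

```text
t: 20.6
eef_pos: [0.667, 0.1681, 0.1461]
eef_rot: [-0.097, 0.266, 0.328, 0.901]
contact_force: [1.6, 1.1, 0.8]
opening: 0.0353
```

```bash
python3 - <<'E'
from snap import *
s=snap("17",(235,100,60,95),(205,170,60,60),6)
E
```

```text
20.6 [-0.07  0.84  0.07  2.22  3.88  0.96 -1.68] F [1.6 1.1 0.8] T [-0.47  0.52 -0.06] op 0.0353
[0.667  0.1681 0.1461] [ 0.643  0.54  -0.544]
```

View pics/side17.png

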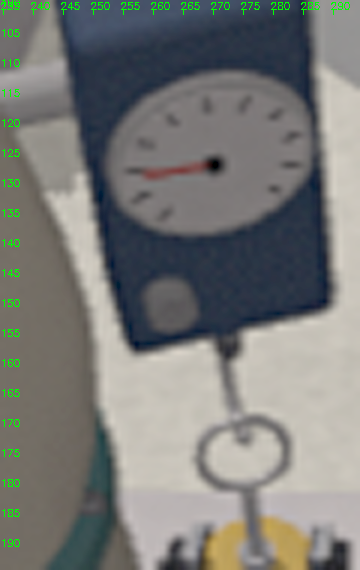

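send_rows --pt "0.03 0.0006 0 0.0004 0 0 0" --pt "0.036 0.0006 0 0.0004 0 0 0" --pt "0.038 0.0006 0 0.0004 0 0 0" --pt "0.042 0.0006 0 0.0004 0 0 0" --pt "0.048 0.0006 0 0.0004 0 0 0" --pt "0.06 0.0006 0 0.0004 0 0 0" --pt "0.075 0.0006 0 0.0004 0 0 0" --pt "0.0854 0.0006 0 0.0004 0 0 0" --pt "0.0854 0.0006 0 0.0004 0 0 0" --pt "0.0854 0.0006 0 0.0004 0 0 0" --force 20

```text
t: 21.95
eef_pos: [0.6675, 0.1685, 0.1461]
eef_rot: [-0.097, 0.266, 0.328, 0.901]
contact_force: [0.2, -0.5, -0.5]
opening: 0.0854
```

```bash
python3 - <<'E'
from snap import *
s=snap("18",(235,120,80,95),(205,170,80,80),6)
E
```

```text
21.95 [-0.07  0.84  0.07  2.22  3.88  0.96 -1.68] F [ 0.2 -0.5 -0.5] T [-0.53  0.61  0.04] op 0.0854
[0.6675 0.1685 0.1461] [ 0.643  0.54  -0.544]
```

View pics/side18.png

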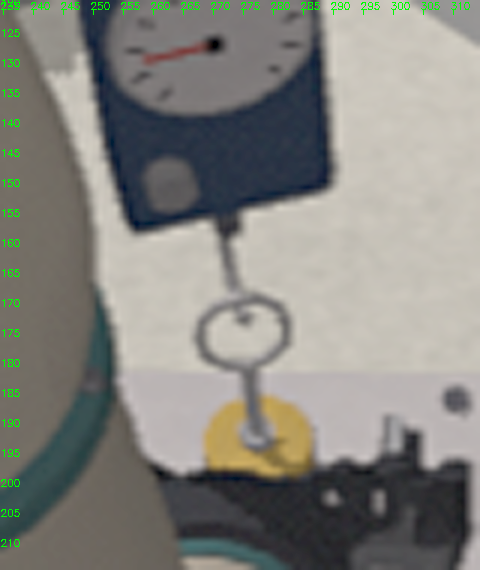

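View pics/top18.png

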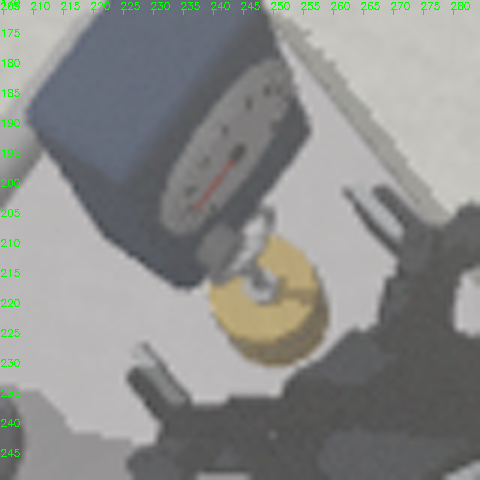

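send_rows --pt "0.0854 -0.005 0 0 0 0 0" --pt "0.0854 -0.013 0 0 0 0 0" --pt "0.0854 -0.023 0 0 0 0 0" --pt "0.0854 -0.034 0 0 0 0 0" --pt "0.0854 -0.045 0 0 0 0 0" --pt "0.0854 -0.055 0 0 0 0 0" --pt "0.0854 -0.062 0 0 0 0 0" --pt "0.0854 -0.065 0 0 0 0 0"

```text
t: 23.05
eef_pos: [0.6256, 0.1331, 0.1817]
eef_rot: [-0.097, 0.266, 0.328, 0.901]
contact_force: [-0.6, 0.5, 1.2]
opening: 0.0852
```

```bash
python3 - <<'E'
from snap import *
s=snap("19",(215,90,110,110),None,5)
E
```

```text
23.05 [ 0.    0.75  0.08  2.32  3.96  0.98 -1.68] F [-0.6  0.5  1.2] T [-0.57  0.69 -0.08] op 0.0852
[0.6256 0.1331 0.1817] [ 0.643  0.54  -0.544]
```

View pics/side19.png

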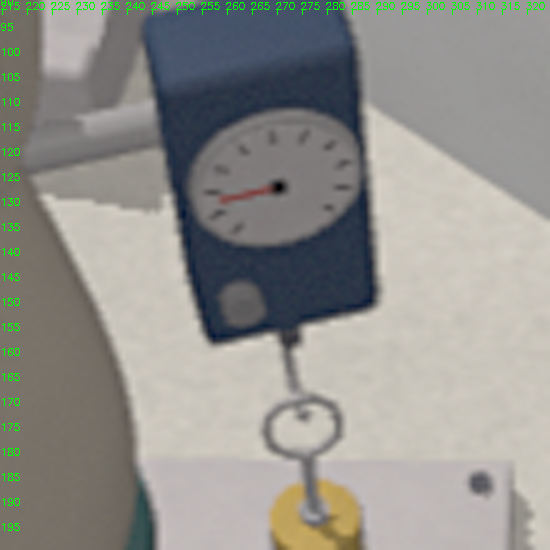

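send_rows --pt "0.0854 -0.006 -0.003 0 0 0 0" --pt "0.0854 -0.014 -0.01 0.002 0 0 0" --pt "0.0854 -0.022 -0.02 0.004 0 0 0" --pt "0.0854 -0.03 -0.03 0.006 0 0 0" --pt "0.0854 -0.03 -0.035 0.006 0 0 0" --pt "0.0854 -0.03 -0.035 0.006 0 0 0" --pt "0.0854 -0.03 -0.035 0.006 0 0 0" --pt "0.0854 -0.03 -0.035 0.006 0 0 0"

```text
t: 24.1
eef_pos: [0.6309, 0.0927, 0.2028]
eef_rot: [-0.096, 0.267, 0.328, 0.901]
contact_force: [-0.6, 0.3, 0.4]
opening: 0.0857
```

```bash
python3 - <<'E'
from snap import *
s=snap("20",None,None)
for n in("side","top"):
    cv2.imwrite(f"pics/{n}_20.png",grab_frame(n)["frame"][:,:,::-1])
E
```

```text
24.1 [ 0.09  0.7   0.09  2.28  4.11  0.94 -1.77] F [-0.6  0.3  0.4] T [-0.56  0.69  0.03] op 0.0857
[0.6309 0.0927 0.2028] [ 0.642  0.54  -0.544]
```

send_rows --pt "0.0854 0 0 0 0 0 0" --pt "0.0854 0 0 0 0 0 0" --pt "0.0854 0 0 0 0 0 0" --pt "0.0854 0 0 0 0 0 0" --pt "0.0854 0 0 0 0 0 0" --pt "0.0854 0 0 0 0 0 0" --pt "0.0854 0 0 0 0 0 0" --pt "0.0854 0 0 0 0 0 0" --pt "0.0854 0 0 0 0 0 0" --pt "0.0854 0 0 0 0 0 0"

```text
t: 25.45
eef_pos: [0.631, 0.0925, 0.2028]
eef_rot: [-0.097, 0.267, 0.328, 0.901]
contact_force: [-0.2, -0.1, -0.5]
opening: 0.0857
```

```bash
python3 - <<'E'
from snap import *
s=snap("21",None,None)
fs={n:[cv2.imread(f"pics/{n}_20.png")]+[np.ascontiguousarray(grab_frame(n)["frame"][:,:,::-1]) for _ in range(3)] for n in("side","top")}
b={"side":(262,150,292,205),"top":(235,195,262,225)}
for n in fs:
    x0,y0,x1,y1=b[n]; print(n,[float(np.abs(fs[n][-1][y0:y1,x0:x1].astype(int)-f[y0:y1,x0:x1]).mean().round(2)) for f in fs[n][:-1]])
    cv2.imwrite(f"pics/{n}_21.png",fs[n][-1])
E
```

```text
25.45 [ 0.09  0.7   0.09  2.28  4.11  0.94 -1.77] F [-0.2 -0.1 -0.5] T [-0.59  0.69  0.03] op 0.0857
[0.631  0.0925 0.2028] [ 0.642  0.54  -0.544]
side [0.56, 0.54, 0.57]
top [0.86, 0.88, 0.86]
```

View pics/side_21.png

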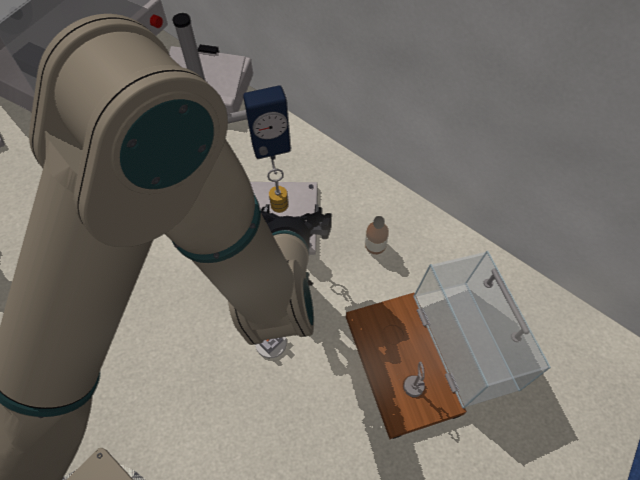

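View pics/top_21.png

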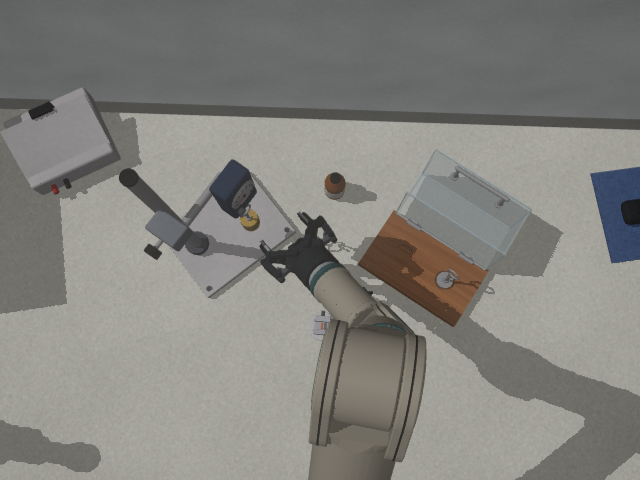

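```bash
python3 - <<'E'
from plant import bot
print(bot.job_done())
E
```

```text
the job is handed in; nothing more can be done
None
```

The job is done and handed in at 25.5 s. The brass check weight hangs by its eye on the gauge's hook, and the robot is clear of it.

**What I did**
- **Cover:** I pushed it by its bar handle until it passed the tipping angle. It then sank open to its stop by itself.
- **Weight:** I gripped it by its discs with the tool tilted down, lifted it out and slid the eye over the hook. I then lowered it until the hook carried it.
- **Tug:** A gentle pull down put about 7 N upward on the tool and the dial needle moved. I eased back to nearly no load, opened the fingers and backed away.

**Last checks**
- **Stillness:** Pictures taken about 1.3 s apart showed no change at the weight beyond noise. The needle still shows the load.
- **Other things:** The cover was open and the spare stood in its well. The bottle and the vice were where they started. The wrist force was about zero.

**What disagreed**
- The gauge case is turned about 0.3 rad from the stand's base plate, although the description says they share the same axes. I aimed by what the images showed.
- The grip opening read 35 mm on the 38 mm discs, but the hold stayed firm.
- My first tilt of the tool ran into joint limits and stopped short in free air, so I re-planned the wrist posture.

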